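Centrifuge cleaning: sleeve onto a drying peg, then hold the lid at 60 degrees

TASK

We are cleaning the bench centrifuge: take the rinsed blue tube sleeve from the wire cradle, turn it mouth down, lower it fully home over one of the two free pegs at the front of the drying stand and let it go. Then lift the centrifuge's lid by its black tab and hold it about 60 degrees open so that I can wipe the bowl; it springs shut if you let go, and it must not be forced right back against its hinge stop. Finish while still holding the lid there, and leave the parked sleeves, the green bottle and the gauze pack as they are.

Things in the scene. Friction and masses are not known exactly. Their poses are not given: they have to be found in the camera images.
- sleeve_mid (a point): Centre (half-way along, on the axis) of the loose blue tube sleeve, 35 g: a round cup 84 mm long, 22 mm wide outside, flange 27 mm wide and 5 mm long round its open mouth; bore 16.4 mm wide, 78 mm deep. z axis: from closed end to mouth (each 42 mm from the centre). At the start it lies level in the wire cradle, axis 33 mm above the surface, mouth pointing away from the robot, within 25 degrees.
- cradle: Fixed wire cradle that the sleeve lies in: steel plate 75 x 34 x 3 mm (origin under its middle, x axis along the lying sleeve) with two bent-wire saddles 24 mm either side of the sleeve's centre, 21 mm wide overall and 26 mm high. They are narrower than the sleeve, so fingers pass down both sides of it.
- drying_stand: Fixed white drip tray, 100 mm (x) by 130 mm (y), rim 11 mm high, with four upright round pegs, 9 mm wide, round tips, tops 98 mm above the surface; origin under its middle, x axis from the two free front pegs to the two rear ones (50 mm behind), which carry the parked sleeves.
- peg_left_tip (a point): Top of the free front left (+y) peg of the drying stand, z axis up. A sleeve fully home on it hangs mouth down with the end of its bore resting on the peg's top: its centre is then 36 mm below this point, its mouth 78 mm below.
- peg_right_tip (a point): Top of the free front right (-y) peg, 68 mm from the left one; otherwise the same.
- parked_left_mid (a point): Centre of a like blue sleeve already hanging mouth down on the rear left peg (loose). Leave it.
- parked_right_mid (a point): Centre of a like blue sleeve already hanging mouth down on the rear right peg (loose). Leave it.
- mini_centrifuge: Fixed white bench centrifuge, 192 mm deep (x), 150 mm wide (y), flat deck 85 mm high with the round clear lid on it; origin under its middle, x axis from its front panel to its back, where the lid is hinged. Its front faces the robot, more or less.
- lid_tab (a point): Grip point of the black lift tab at the lid's front: a block 26 mm wide between flat side faces (facing along the hinge line), 11 mm thick, 40 mm long, slanting 45 degrees up and forward when shut; the point is on its middle line, 10 mm short of its upper end. Lid shut: 113 mm above the surface. Pinch its side faces from above: the fingers may stay upright while the tab turns between them.
- lid_hinge (a point): Point on the lid's hinge line, 91 mm above the surface, straight behind the tab. y axis along the hinge line. Lid shut: the tab's grip point lies 145 mm in front of the hinge and 22 mm above it; it goes round the hinge at 146.7 mm as the lid opens; at 60 degrees it is 53 mm in front of the hinge and 137 mm above it.
- mini_centrifuge_lid (a joint): Opening angle of the lid in rad: 0 shut, grows as the tab goes up and back; 1.047 is 60 degrees, stop at 1.61. Lid and tab weigh 0.1 kg and a light spring closes it from every angle; holding it takes about 1 N at the tab.
- green_bottle: Green capped bottle 64 mm wide, 160 mm high, loose, standing left behind the drying stand; origin at the centre of its foot, z up. Leave it.
- gauze: Flat gauze packet 62 x 63 x 8 mm, loose, near the front edge; origin at the centre of its underside. Leave it.
Not all that is in view belongs to the job. There is more than one size of the green_bottle; the one meant has the size given above.

How it is judged:
By the outcome, as a careful person would: the job done as asked, in the order asked, and still so for the second after the job is handed in, while the arm keeps its last pose, push and grip.
It also fails if it takes over 58 s, if anything falls off the work surface, if the arm or the gripper's body presses on something with over 40 N, if the wrist force passes 120 N, or if a joint passes its speed limit or range.

ROBOT

A 6-joint arm with a two-finger parallel gripper is mounted at the origin on a cart in front of the work surface, level with it; the furniture and walls round the work are solid. World frame = base frame: x ahead of the robot, y to its left, z up, the work surface at z = 0. Lengths are in m, angles in rad, forces in N, time in s.
With the tool pointing down it reaches from about 0.425 to 0.95 m from the base axis. Payload 3.5 kg.
Tool frame: the origin (TCP) lies at the very end of the fingers, on their centre line; the grasp point (between the pads) lies 19 mm behind it; y points along the fingers, z is the direction in which the jaws open and shut, and the axes are right-handed (so a half turn about y gives the same grasp; the last joint's range is limited). The gripper opens to 85 mm and grips with 20 to 120 N. Pads are 22 mm wide; open, the fingers measure 114 mm over their backs; the gripper's body (76 mm by 85 mm) begins 54 mm behind the grasp point. The pads swing forward as they close: fully open they stand 13 mm farther back than shut.
Start: joints at [1.139, 0.286, 1.577, -0, 1.279, -0.15], TCP at [0.188, 0.648, 0.195] pointing down, gripper open.
Joint ranges: [-2.77, 2.77], [-0.9, 2.22], [0.21, 2.48], [-1.53, 4.67], [0.24, 2.81], [-2.84, 2.84]. Speed limits (rad/s): [2.79, 2.79, 3.14, 3.14, 3.14, 3.14].

INTERFACE

Orientations are given as a unit quaternion [x, y, z, w].
In Python, from plant import ctrl, cams gives the robot as it stands.
- The arm moves only by the tool play_rows, never from a script. Its argument "steps" is a list of rows, each an object of numbers: "claw": the finger opening in cm, from 0 to 8.54; "tx", "ty", "tz": the shift along the tool's x, y, z in cm; "ax", "ay", "az": the turn, a rotation vector about the tool's x, y, z in degrees. A call has 1 to 12 rows; each row is the pose to reach, as a shift and turn from the pose commanded when the call began, along the tool's axes at that moment; what a row does not reach only later rows make up. A row lasts 1/12 s, in which the tool goes at most 41.7 mm and 7.16 degrees, less where a joint would pass 70% of its speed; a pose out of reach is approached as far as the arm can. A call with a gripper value outside its range is refused whole. The fingers move at their own pace and stop on an object; "grip_force" is the grip in N (left out, the last holds). Time passes only in rows, so rows that repeat a pose let the fingers close. It gives the time, the measured TCP pose, the force and the opening at its end, in the units of the state.
- ctrl.get_state(): the state, without advancing time (a new reading comes with each control period).
- cams.read_camera(name): name is "side" or "top" or "wrist"; returns (picture, depth): 480x640x3 uint8, blue, green, red; 480x640 float32, m along the optical axis (not along the pixel's ray), 0 where there is no reading.
- cams.camera_model(name): a dict with "intrinsics" (3x3 intrinsics, pixels), "rvec" (rotation vector, rad) and "tvec" (3), from world to camera coordinates, as OpenCV has them; the wrist camera has in their place "tool_from_camera" (4x4, takes a point from camera to tool coordinates, whose origin is the TCP and whose axes are the tool frame's). Camera axes: x right, y down, z forward; pixel columns grow to the right and rows downward; lengths in m; the calibration is good to about 2 mm. A picture is of the moment at which its call begins: read the wrist's pose just before it. camera_model takes no time and is no camera call.
- ctrl.sign_off(): hands the job in, once; it reports no verdict.
The state is a dict: "time": time; "qpos": joint angles; "dq": joint speeds; "joint_efforts": joint torques, N m; "eef_pos": TCP position; "tcp_rot": TCP orientation; "contact_force": force on the tool from outside, world axes, zero at the start; "wrist_torque": the same for the moment, N m; "opening": opening from 0.0 (shut) to 1.0 (fully open).
Only numpy, scipy, OpenCV 4.12 (cv2) and the standard library are available. Lean on these libraries where they do the work, as an engineer would, in place of code of your own. Each camera call takes 0.05 s, during which the arm holds its last target.

## Working session

There is one attempt and no reset: what is moved stays moved. The work goes in short steps, Python scripts to look and compute and a tool call to move; the robot and the scene stay as the last step left them, time stands still between calls to the robot, and variables do not carry over. Pictures are saved under pics/ and viewed, and the job is handed in when it is done.

Besides the shell and the picture viewer there is one more tool, called after "Emit:" as name(argument=value, ...), one argument or row to a line, values as JSON. play_rows: Moves the arm, as the interface text tells. Its arguments: {"type":"object","properties":{"steps":{"type":"array","items":{"type":"object","properties":{"claw":{"type":"number"},"tx":{"type":"number"},"ty":{"type":"number"},"tz":{"type":"number"},"ax":{"type":"number"},"ay":{"type":"number"},"az":{"type":"number"}}}},"grip_force":{"type":"number"}},"required":["steps"]}

```bash
ls -la; mkdir -p pics; python3 - <<'E'
from plant import ctrl,cams
import cv2,numpy as np
s=ctrl.get_state();print(s)
for n in ("side","top"):
    p,d=cams.read_camera(n);cv2.imwrite(f"pics/{n}0.png",p);np.save(f"pics/{n}0.npy",d);np.save(f"pics/{n}0i.npy",p)
    print(n,cams.camera_model(n))
print(cams.camera_model("wrist"))
E
```

```text
total 12
drwxr-xr-x  3 agent agent 4096 Dec  7 05:41 .
drwxr-xr-x 23 root  root  4096 Dec  7 05:41 ..
drwxr-xr-x  2 agent agent 4096 Dec  7 05:41 pics
{'time': 0.0, 'qpos': array([ 1.13901254e+00,  2.87205139e-01,  1.57818462e+00, -9.23283143e-06,
        1.27861937e+00, -1.49990699e-01]), 'dq': array([-6.72859545e-04,  8.17108992e-05, -1.04931612e-03, -5.69188840e-05,
        1.09124609e-03,  1.39836181e-05]), 'joint_efforts': array([-2.96449443e-04, -4.05979085e+01, -2.92627054e+01, -1.43333982e-04,
        5.68538773e-03, -5.72902962e-06]), 'eef_pos': array([0.18735287, 0.64769585, 0.19401685]), 'tcp_rot': array([ 0.70091868, -0.09954062,  0.09905655, -0.69927996]), 'contact_force': array([ 0.33518033, -0.50944347,  0.46606606]), 'wrist_torque': array([-0.02732047, -0.01255471, -0.00888354]), 'opening': 1.0001335644586564}
side {'intrinsics': array([[515.40892529,   0.        , 321.61388217],
       [  0.        , 515.40892529, 237.5697837 ],
       [  0.        ,   0.        ,   1.        ]]), 'rvec': array([ 0.28641852, -2.69928845,  1.35513134]), 'tvec': array([0.45588384, 0.17024557, 1.02396714])}
top {'intrinsics': array([[615.53616813,   0.        , 322.95679714],
       [  0.        , 615.53616813, 244.22640228],
       [  0.        ,   0.        ,   1.        ]]), 'rvec': array([ 2.16495019, -2.15194618,  0.16268456]), 'tvec': array([-0.08337535,  0.46880834,  1.59448948])}
{'intrinsics': array([[332.53688234,   0.        , 325.40305699],
       [  0.        , 332.53688234, 237.76147227],
       [  0.        ,   0.        ,   1.        ]]), 'tool_from_camera': array([[-9.11754151e-04,  9.59967019e-01,  2.80111570e-01,
        -7.19421645e-02],
       [-2.04092130e-04, -2.80111859e-01,  9.59967346e-01,
        -1.78434003e-01],
       [ 9.99999564e-01,  8.18085645e-04,  4.51314864e-04,
        -5.88638374e-04],
       [ 0.00000000e+00,  0.00000000e+00,  0.00000000e+00,
         1.00000000e+00]])}
```

View pics/side0.png

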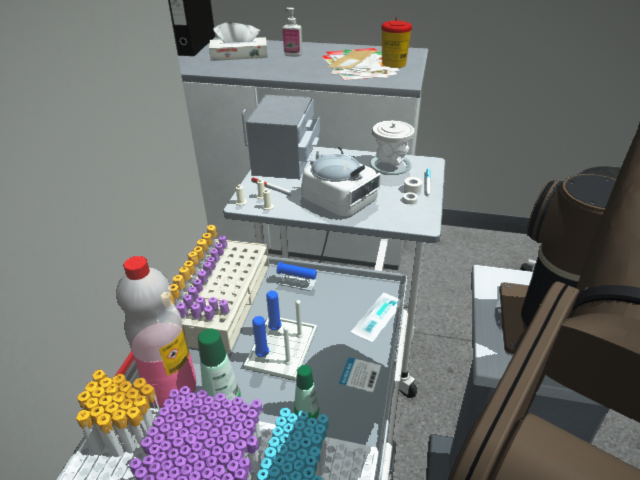

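View pics/top0.png

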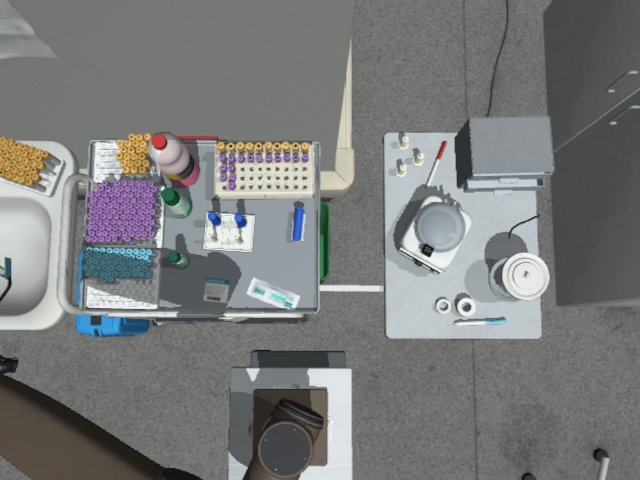

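```bash
cat > h.py <<'E'
import numpy as np,cv2
from scipy.spatial.transform import Rotation as R
from plant import ctrl,cams
def model(n,st=None):
    m=cams.camera_model(n);K=m["intrinsics"]
    if n=="wrist":
        st=st or ctrl.get_state()
        T=np.eye(4);T[:3,:3]=R.from_quat(st["tcp_rot"]).as_matrix();T[:3,3]=st["eef_pos"]
        W=T@m["tool_from_camera"];Rc=W[:3,:3].T;return K,Rc,-Rc@W[:3,3]
    return K,R.from_rotvec(m["rvec"]).as_matrix(),np.array(m["tvec"]).ravel()
def ray(M,u,v):
    K,Rc,t=M;d=Rc.T@np.linalg.inv(K)@np.array([u,v,1.]);return -Rc.T@t,d
def onplane(M,u,v,z):
    c,d=ray(M,u,v);return c+d*(z-c[2])/d[2]
def bp(M,u,v,dep):
    c,d=ray(M,u,v);return c+d*dep
def cloud(M,dep):
    K,Rc,t=M;v,u=np.mgrid[:480,:640];X=np.stack([(u-K[0,2])/K[0,0]*dep,(v-K[1,2])/K[1,1]*dep,dep],-1)
    return (X-t)@Rc
def proj(M,P):
    K,Rc,t=M;q=K@(Rc@np.asarray(P)+t);return q[:2]/q[2]
def two(M1,p1,M2,p2):
    c1,d1=ray(M1,*p1);c2,d2=ray(M2,*p2);d1/=np.linalg.norm(d1);d2/=np.linalg.norm(d2)
    A=np.stack([d1,-d2],1);s=np.linalg.lstsq(A,c2-c1,rcond=None)[0];a=c1+d1*s[0];b=c2+d2*s[1]
    return (a+b)/2,np.linalg.norm(a-b)
E
python3 - <<'E'
from h import *
for n in("top","side"):
    M=model(n);p=np.load(f"pics/{n}0i.npy");d=np.load(f"pics/{n}0.npy");C=cloud(M,d)
    hsv=cv2.cvtColor(p,cv2.COLOR_BGR2HSV)
    m=cv2.inRange(hsv,(108,140,60),(125,255,255))
    k,l,s,c=cv2.connectedComponentsWithStats(m)
    print(n)
    for i in range(1,k):
        if s[i,4]>25: 
            q=C[(l==i)&(d>0)];print(s[i],c[i].round(1),np.median(q,0).round(3),q.min(0).round(3),q.max(0).round(3))
p=np.load("pics/top0i.npy")
cv2.imwrite("pics/topc1.png",cv2.resize(p[195:320,160:330],None,fx=4.7,fy=4.7,interpolation=cv2.INTER_CUBIC))
cv2.imwrite("pics/topc2.png",cv2.resize(p[130:330,385:555],None,fx=3,fy=3,interpolation=cv2.INTER_CUBIC)[:,:])
p=np.load("pics/side0i.npy")
cv2.imwrite("pics/sidec1.png",cv2.resize(p[250:420,190:410],None,fx=3.5,fy=3.5,interpolation=cv2.INTER_CUBIC))
cv2.imwrite("pics/sidec2.png",cv2.resize(p[90:240,220:450],None,fx=3.4,fy=3.4,interpolation=cv2.INTER_CUBIC))
E
```

```text
top
[293 208  11  32 244] [297.6 223.2] [ 0.524 -0.014  0.041] [ 0.481 -0.027 -0.005] [ 0.574 -0.001  0.052]
[208 212  13  14 108] [214.1 218.3] [0.528 0.2   0.091] [0.52  0.194 0.013] [0.542 0.213 0.11 ]
[235 214  12  14 106] [240.2 220.3] [0.523 0.134 0.093] [ 0.515  0.125 -0.002] [0.55  0.145 0.108]
side
[277 262  39  17 366] [296.  270.1] [ 0.524 -0.007  0.042] [ 0.483 -0.068  0.004] [0.574 0.003 0.049]
[267 291  14  39 320] [274.1 309. ] [0.525 0.144 0.073] [0.518 0.127 0.023] [0.538 0.15  0.108]
[253 316  16  41 384] [260.6 335.7] [0.53  0.212 0.072] [0.522 0.197 0.02 ] [0.543 0.219 0.108]
```

View pics/topc1.png

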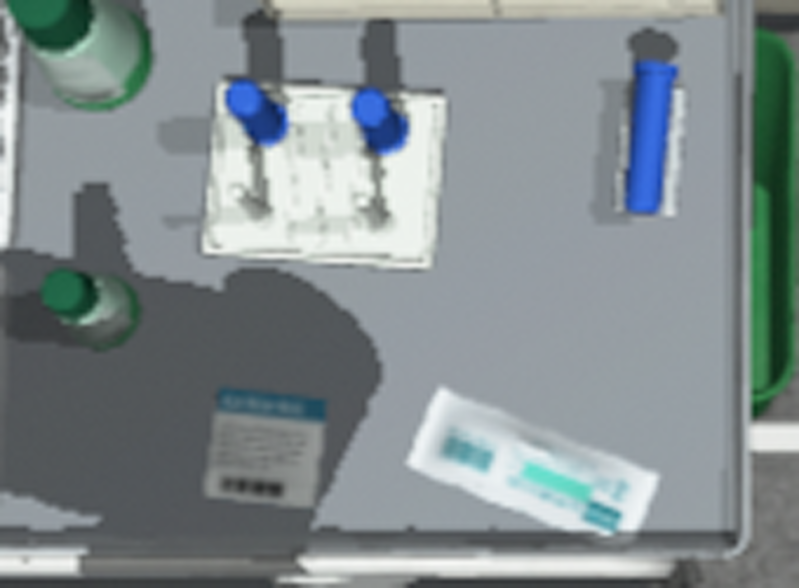

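View pics/topc2.png

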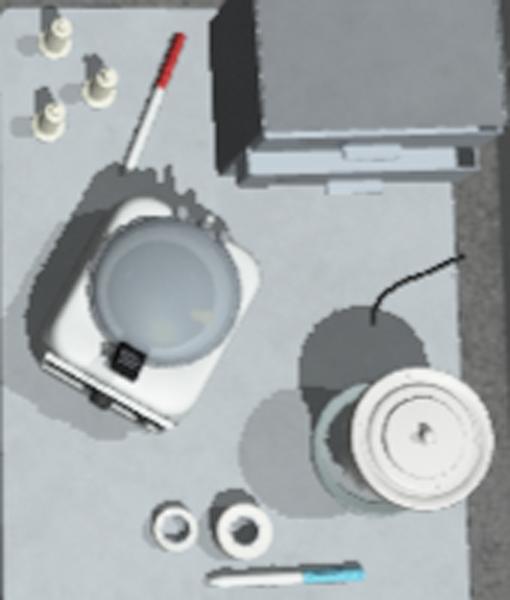

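View pics/sidec1.png

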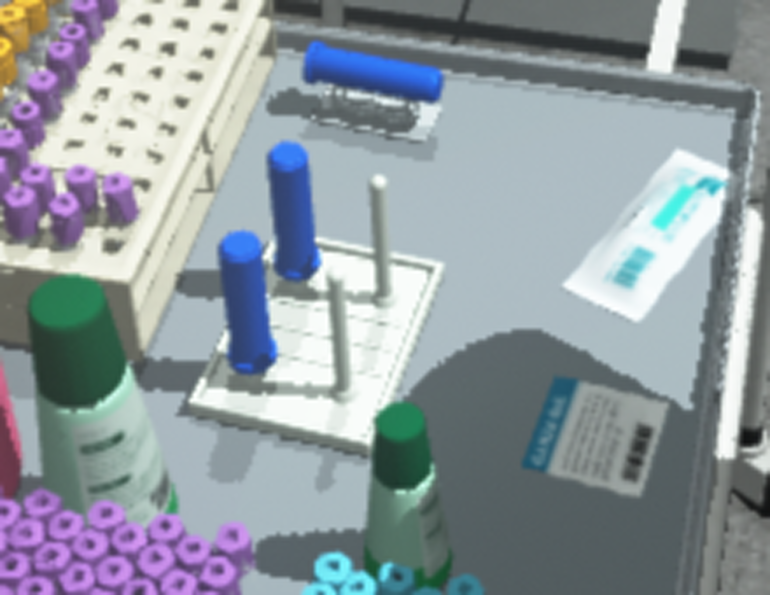

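View pics/sidec2.png

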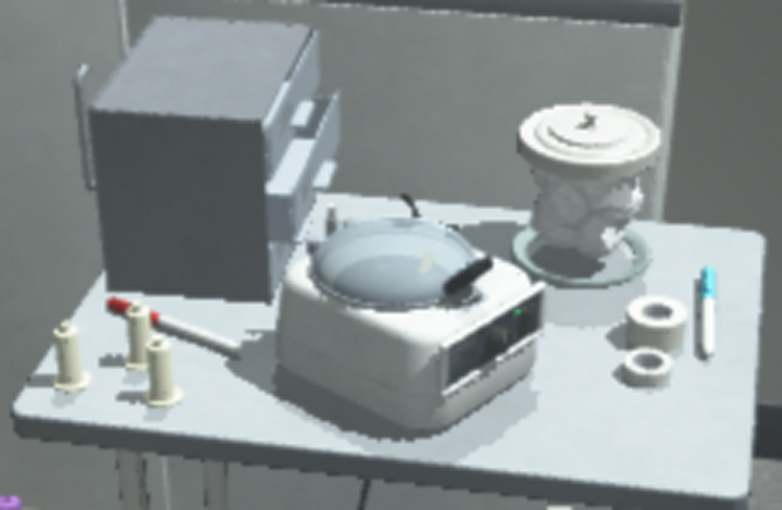

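```bash
python3 - <<'E'
from h import *
Mt,Ms=model("top"),model("side")
s=ctrl.get_state();print("toolR\n",R.from_quat(s["tcp_rot"]).as_matrix().round(3))
pt=np.load("pics/top0i.npy");ps=np.load("pics/side0i.npy");dt=np.load("pics/top0.npy")
def blue(p):return cv2.inRange(cv2.cvtColor(p,cv2.COLOR_BGR2HSV),(108,140,60),(125,255,255))
# sleeve: silhouettes onto axis plane .033
for n,M,p,box in(("top",Mt,pt,(285,200,320,245)),("side",Ms,ps,(270,255,325,285))):
    m=blue(p);mm=np.zeros_like(m);x0,y0,x1,y1=box;mm[y0:y1,x0:x1]=m[y0:y1,x0:x1]
    r=cv2.minAreaRect(np.argwhere(mm>0)[:,::-1].astype(np.float32));print(n,r)
    b=cv2.boxPoints(r)
    e=[(b[i]+b[(i+1)%4])/2 for i in range(4)]
    L=[np.linalg.norm(b[i]-b[(i+1)%4]) for i in range(4)]
    i=int(np.argmin(L[:2]));A,B=[onplane(M,*e[k],0.033) for k in(i,i+2)]
    print(A.round(4),B.round(4),"mid",((A+B)/2).round(4),"len",np.linalg.norm(A-B).round(4),"yaw",np.degrees(np.arctan2(*(A-B)[[1,0]])).round(1))
# depth-based
C=cloud(Mt,dt);m=(blue(pt)>0)&(dt>0);m[:, :285]=0
q=C[m&(C[...,2]>.036)];c=q.mean(0);u,S,v=np.linalg.svd(q[:,:2]-c[:2]);t=(q[:,:2]-c[:2])@v[0]
print("depth",len(q),c.round(4),v[0].round(3),t.min().round(4),t.max().round(4),(c[:2]+v[0]*(t.min()+t.max())/2).round(4), np.median(q[:,2]))
# surface height check
print("surf z",C[255:265,265:285,2].mean(), "table z",np.median(C[300:320,400:430,2]))
C2=cloud(Ms,np.load("pics/side0.npy"));print(C2[325:335,330:345,2].mean())
E
```

```text
toolR
 [[ 0.961 -0.001  0.278]
 [-0.278 -0.002  0.961]
 [-0.    -1.    -0.002]]
top ((297.8310546875, 223.52760314941406), (8.221503257751465, 31.4742374420166), 4.763641834259033)
[ 0.5665 -0.0166  0.033 ] [ 0.4821 -0.0106  0.033 ] mid [ 0.5243 -0.0136  0.033 ] len 0.0846 yaw -4.1
side ((296.19781494140625, 269.8924560546875), (39.16615676879883, 10.54743766784668), 10.124671936035156)
[ 0.571  -0.0215  0.033 ] [ 0.4835 -0.0161  0.033 ] mid [ 0.5273 -0.0188  0.033 ] len 0.0877 yaw -3.5
depth 206 [ 0.5237 -0.0125  0.0422] [-0.996  0.084] -0.0417 0.0433 [ 0.5229 -0.0124] 0.04198300630257522
surf z 0.0066834297335612095 table z -0.0020048818664787802
0.0009853641019817976
```

```bash
python3 - <<'E'
from h import *
Mt,Ms=model("top"),model("side")
pt=np.load("pics/top0i.npy");ps=np.load("pics/side0i.npy");dt=np.load("pics/top0.npy");ds=np.load("pics/side0.npy")
for n,M,d,(a,b,c,e) in(("top",Mt,dt,(200,250,195,260)),("side",Ms,ds,(290,385,240,320))):
    C=cloud(M,d);Z=C[...,2]
    m=((Z>.03)&(Z<.12)&(d>0)&(C[...,0]<.505)&(C[...,0]>.42)&(C[...,1]>.08)&(C[...,1]<.25)).astype(np.uint8)
    k,l,s,ce=cv2.connectedComponentsWithStats(m)
    for i in range(1,k):
        if s[i,4]>=4:
            q=C[l==i];t=q[q[:,2]>q[:,2].max()-.012];print(n,s[i],ce[i].round(1),q.mean(0).round(4),"top",t.mean(0).round(4),q[:,2].max().round(3))
x=cv2.resize(ps[285:375,240:325],None,fx=7,fy=6.5,interpolation=cv2.INTER_CUBIC);cv2.imwrite("pics/s_peg.png",x)
x=cv2.resize(pt[205:255,195:260],None,fx=12,fy=11,interpolation=cv2.INTER_CUBIC);cv2.imwrite("pics/t_peg.png",x)
for u,v in((298.5,302),(286,328.6)):print(onplane(Ms,u,v,.096).round(4))
E
```

```text
top [208 234   7   7  27] [211.1 237. ] [0.4799 0.2074 0.0765] top [0.4812 0.2085 0.0962] 0.102
top [235 236   6   7  26] [237.6 238.9] [0.4756 0.1395 0.076 ] top [0.4765 0.14   0.0947] 0.1
side [296 300   6  29 130] [298.1 314.1] [0.4794 0.1425 0.067 ] top [0.4797 0.1419 0.0946] 0.099
side [283 326   7  30 146] [286.2 340.5] [0.4836 0.2101 0.0673] top [0.4841 0.2096 0.0954] 0.101
[0.4782 0.14   0.096 ]
[0.4828 0.2084 0.096 ]
```

View pics/s_peg.png

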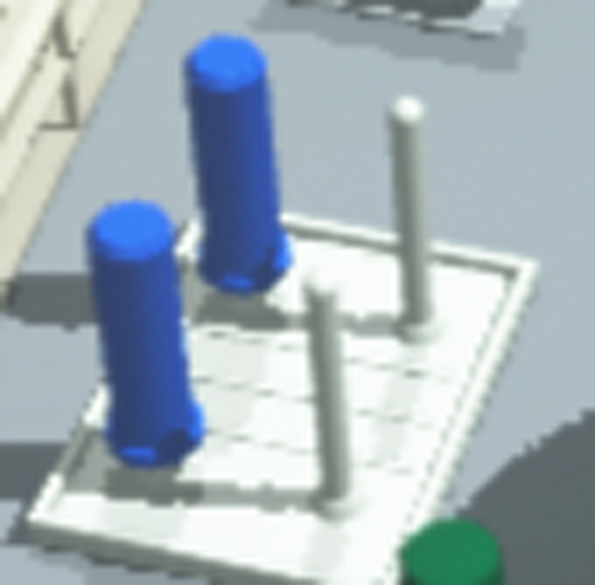

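View pics/t_peg.png

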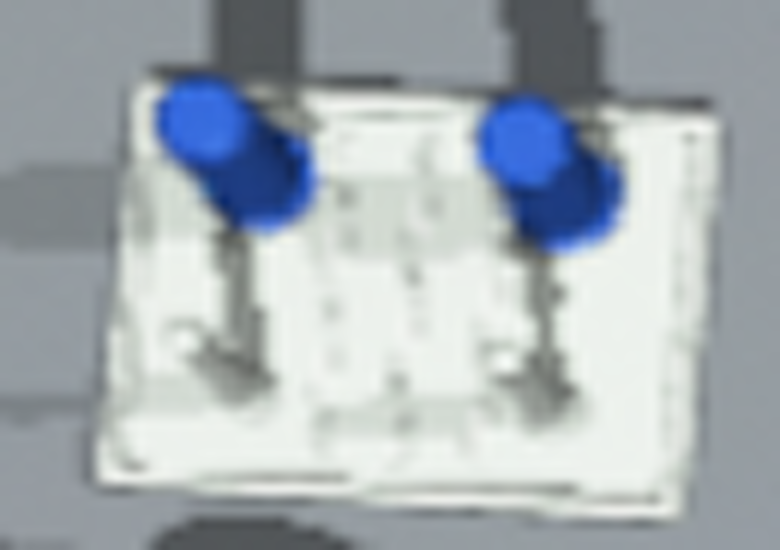

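```bash
python3 - <<'E'
from h import *
Mt,Ms=model("top"),model("side")
f=lambda u,v,fx,fy,x0,y0:((u+.5)/fx-.5+x0,(v+.5)/fy-.5+y0)
for n,t,s in(("R",f(500,358,12,11,195,205),f(406,108,7,6.5,240,285)),("L",f(184,337,12,11,195,205),f(323,285,7,6.5,240,285))):
    print(n,t,s,two(Mt,t,Ms,s),onplane(Mt,*t,.098).round(4),onplane(Ms,*s,.0965).round(4))
# centrifuge
pt=np.load("pics/top0i.npy");dt=np.load("pics/top0.npy");ps=np.load("pics/side0i.npy");ds=np.load("pics/side0.npy")
for n,M,p,d in(("top",Mt,pt,dt),("side",Ms,ps,ds)):
    C=cloud(M,d);Z=C[...,2]
    m=((Z>.07)&(Z<.2)&(C[...,1]<-.2)&(C[...,1]>-.65)&(C[...,0]<.75)&(d>0)).astype(np.uint8)
    k,l,s,ce=cv2.connectedComponentsWithStats(m)
    for i in range(1,k):
        if s[i,4]>100:q=C[l==i];print(n,s[i],q.min(0).round(3),q.max(0).round(3))
    g=p.max(2);dk=((g<50)&(Z>.085)&(Z<.14)&(C[...,1]<-.25)&(C[...,1]>-.6)&(C[...,0]<.6)&(d>0)).astype(np.uint8)
    k,l,s,ce=cv2.connectedComponentsWithStats(dk)
    for i in range(1,k):
        if s[i,4]>8:q=C[l==i];print(n,"dark",s[i],ce[i].round(1),q.min(0).round(3),q.max(0).round(3),q.mean(0).round(4))
x=cv2.resize(pt[190:280,395:480],None,fx=8,fy=6.6,interpolation=cv2.INTER_CUBIC);cv2.imwrite("pics/t_cf.png",x)
x=cv2.resize(ps[140:220,295:390],None,fx=8,fy=7.4,interpolation=cv2.INTER_CUBIC);cv2.imwrite("pics/s_cf.png",x)
E
```

```text
R (236.20833333333334, 237.0909090909091) (297.57142857142856, 301.1923076923077) (array([0.47835592, 0.14053341, 0.09814788]), np.float64(0.002633251506648489)) [0.4771 0.1403 0.098 ] [0.4802 0.1388 0.0965]
L (209.875, 235.1818181818182) (285.7142857142857, 328.4230769230769) (array([0.48267726, 0.20760473, 0.09546773]), np.float64(0.0016714728483670281)) [0.4815 0.207  0.098 ] [0.4832 0.2085 0.0965]
top [ 460  127   94   68 5206] [ 0.598 -0.65   0.07 ] [ 0.75  -0.439  0.177]
top [ 399  195   72   79 3459] [ 0.391 -0.462  0.07 ] [ 0.595 -0.275  0.128]
top [ 499  252   50   49 1881] [ 0.322 -0.646  0.07 ] [ 0.442 -0.524  0.14 ]
top dark [422 244  11  12  56] [426.5 249.9] [ 0.432 -0.356  0.096] [ 0.463 -0.327  0.128] [ 0.4461 -0.3402  0.1111]
side [ 255   95   65   64 3189] [ 0.601 -0.65   0.07 ] [ 0.75  -0.436  0.174]
side [ 372  120   42   33 1044] [ 0.326 -0.649  0.07 ] [ 0.445 -0.522  0.139]
side [ 303  150   78   48 2156] [ 0.394 -0.435  0.07 ] [ 0.594 -0.274  0.125]
```

View pics/t_cf.png

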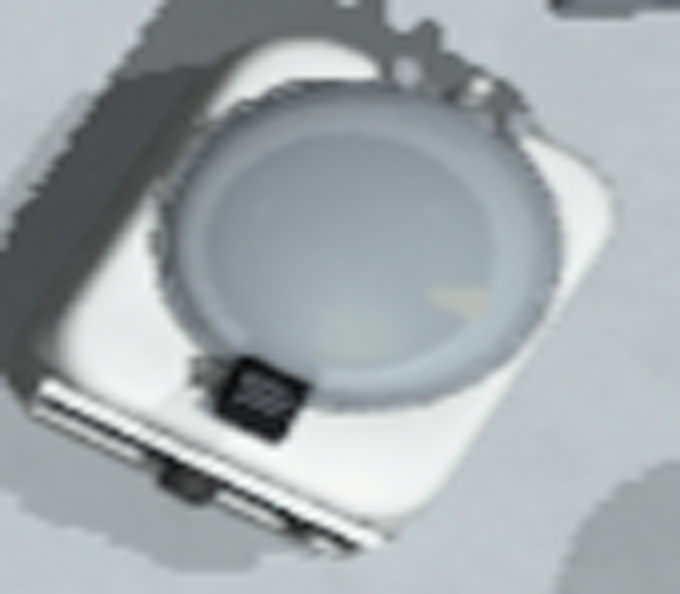

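View pics/s_cf.png

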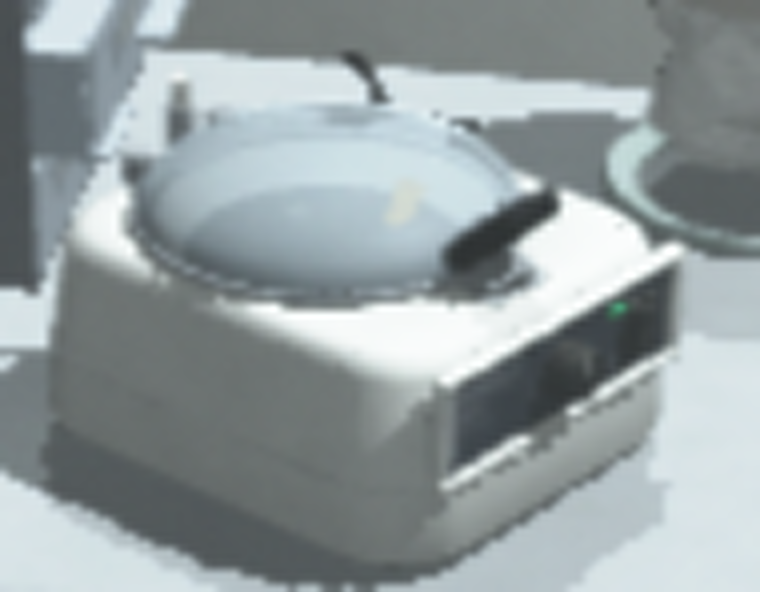

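Emit:
play_rows(
  steps=[
    {"ty":-2},
    {"tx":3,"tz":-3,"ty":-4},
    {"tx":6,"tz":-6.5,"ty":-5},
    {"tx":9,"tz":-9.5,"ty":-5},
    {"tx":11.5,"tz":-12.5,"ty":-5},
    {"tx":14,"tz":-15.5,"ty":-5},
    {"tx":17,"tz":-18.5,"ty":-5},
    {"tx":19.5,"tz":-21.5,"ty":-5},
    {"tx":22,"tz":-24,"ty":-5},
    {"tx":25,"tz":-27,"ty":-5},
    {"tx":27.5,"tz":-30,"ty":-5},
    {"tx":30,"tz":-33,"ty":-5},
  ],
)

```text
invalid input at $.steps[0]: expected keys claw, tx, ty, tz, ax, ay, az
```

```bash
cat > log.py <<'E'
from h import *
import json
s=ctrl.get_state();open("log.jsonl","a").write(json.dumps({k:np.asarray(s[k]).tolist() for k in s})+"\n")
print(round(float(s["time"]),2),s["qpos"].round(3),s["eef_pos"].round(4),s["contact_force"].round(1),round(float(s["opening"]),3));print(R.from_quat(s["tcp_rot"]).as_matrix().round(3))
E
python3 log.py
```

```text
0.1 [ 1.139  0.287  1.578 -0.     1.279 -0.15 ] [0.1874 0.6478 0.1942] [0.5 0.5 0.3] 1.004
[[ 0.961 -0.001  0.278]
 [-0.278 -0.002  0.961]
 [-0.    -1.    -0.002]]
```

Emit:
play_rows(
  steps=[
    {"claw":8,"tx":0,"ty":-2,"tz":0,"ax":0,"ay":0,"az":0},
    {"claw":8,"tx":3,"ty":-4,"tz":-3,"ax":0,"ay":0,"az":0},
    {"claw":8,"tx":6,"ty":-5,"tz":-6,"ax":0,"ay":0,"az":0},
    {"claw":8,"tx":8.5,"ty":-5,"tz":-9,"ax":0,"ay":0,"az":0},
    {"claw":8,"tx":11,"ty":-5,"tz":-12,"ax":0,"ay":0,"az":0},
    {"claw":8,"tx":13.5,"ty":-5,"tz":-15,"ax":0,"ay":0,"az":0},
    {"claw":8,"tx":16.5,"ty":-5,"tz":-18,"ax":0,"ay":0,"az":0},
    {"claw":8,"tx":19,"ty":-5,"tz":-21,"ax":0,"ay":0,"az":0},
    {"claw":8,"tx":22,"ty":-5,"tz":-24,"ax":0,"ay":0,"az":0},
    {"claw":8,"tx":25,"ty":-5,"tz":-27,"ax":0,"ay":0,"az":0},
    {"claw":8,"tx":27.5,"ty":-5,"tz":-30,"ax":0,"ay":0,"az":0},
    {"claw":8,"tx":30,"ty":-5,"tz":-33,"ax":0,"ay":0,"az":0},
  ],
)

```text
time: 1.1
eef_pos: [0.3843, 0.2459, 0.245]
tcp_rot: [0.7, -0.099, 0.099, -0.7]
contact_force: [0.2, 0.0, -0.3]
opening: 0.94
```

```bash
python3 log.py
```

```text
1.1 [ 0.346 -0.253  2.033 -0.     1.362 -0.943] [0.3843 0.2459 0.245 ] [ 0.2  0.  -0.3] 0.94
[[ 0.961 -0.     0.278]
 [-0.278 -0.     0.961]
 [-0.    -1.    -0.   ]]
```

Emit:
play_rows(
  steps=[
    {"claw":6,"tx":2.5,"ty":0,"tz":-3,"ax":0,"ay":-2,"az":0},
    {"claw":5,"tx":5,"ty":1,"tz":-6,"ax":0,"ay":-4,"az":0},
    {"claw":5,"tx":8,"ty":2,"tz":-9,"ax":0,"ay":-6,"az":0},
    {"claw":5,"tx":10.5,"ty":3,"tz":-12,"ax":0,"ay":-8,"az":0},
    {"claw":5,"tx":13,"ty":4,"tz":-15,"ax":0,"ay":-10,"az":0},
    {"claw":5,"tx":15.5,"ty":5,"tz":-17.5,"ax":0,"ay":-11,"az":0},
    {"claw":5,"tx":17.5,"ty":6,"tz":-19.5,"ax":0,"ay":-12,"az":0},
    {"claw":5,"tx":19,"ty":6,"tz":-21,"ax":0,"ay":-12,"az":0},
    {"claw":5,"tx":19,"ty":6,"tz":-21,"ax":0,"ay":-12,"az":0},
  ],
)

```text
time: 1.85
eef_pos: [0.5088, -0.0098, 0.1841]
tcp_rot: [0.707, -0.028, 0.026, -0.706]
contact_force: [0.0, 0.2, -0.5]
opening: 0.587
```

```bash
python3 log.py; python3 - <<'E'
from h import *
s=ctrl.get_state();p,d=cams.read_camera("wrist");cv2.imwrite("pics/w1.png",p)
np.savez("pics/w1.npz",p=p,d=d,pos=s["eef_pos"],rot=s["tcp_rot"])
E
```

```text
1.85 [-2.180e-01 -7.400e-02  1.989e+00 -1.000e-03  1.228e+00 -1.712e+00] [ 0.5088 -0.0098  0.1841] [ 0.   0.2 -0.5] 0.587
[[ 0.997 -0.002  0.076]
 [-0.076 -0.001  0.997]
 [-0.002 -1.    -0.001]]
```

View pics/w1.png

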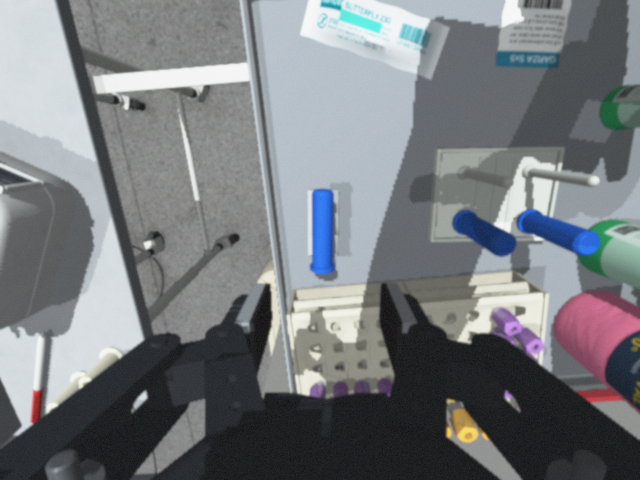

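```bash
cat > slv.py <<'E'
from h import *
import sys
def sleeve(f,box,z=.033):
    w=np.load(f);M=model("wrist",{"eef_pos":w["pos"],"tcp_rot":w["rot"]})
    m=cv2.inRange(cv2.cvtColor(w["p"],cv2.COLOR_BGR2HSV),(105,120,40),(128,255,255));x0,y0,x1,y1=box;mm=np.zeros_like(m);mm[y0:y1,x0:x1]=m[y0:y1,x0:x1]
    r=cv2.minAreaRect(np.argwhere(mm>0)[:,::-1].astype(np.float32));b=cv2.boxPoints(r);e=[(b[i]+b[(i+1)%4])/2 for i in range(4)]
    i=int(np.argmin([np.linalg.norm(b[i]-b[i+1]) for i in(0,1)]))
    A,B=[onplane(M,*e[k],z) for k in(i,i+2)];print(r,A.round(4),B.round(4),((A+B)/2).round(4),np.linalg.norm(A-B).round(4))
    return M,w
M,w=sleeve("pics/w1.npz",(290,170,360,290))
for P in([.479,.1405,.098],[.4827,.2078,.098]):print(proj(M,P))
E
python3 slv.py
```

```text
((323.4137268066406, 231.65652465820312), (23.98082160949707, 84.97205352783203), 2.290609836578369) [ 0.4826 -0.0085  0.033 ] [ 0.5724 -0.019   0.033 ] [ 0.5275 -0.0137  0.033 ] 0.0905
[512.76458644 181.8020912 ]
[598.5213903  180.02461672]
```

Emit:
play_rows(
  steps=[
    {"claw":5,"tx":0,"ty":0,"tz":0,"ax":0,"ay":0,"az":-6},
    {"claw":5,"tx":0,"ty":0,"tz":0,"ax":0,"ay":0,"az":-12},
    {"claw":5,"tx":0,"ty":0,"tz":0,"ax":0,"ay":0,"az":-18},
    {"claw":5,"tx":0,"ty":0,"tz":0,"ax":0,"ay":0,"az":-24},
    {"claw":5,"tx":0,"ty":0,"tz":0,"ax":0,"ay":0,"az":-30},
    {"claw":5,"tx":0,"ty":0,"tz":0,"ax":0,"ay":0,"az":-30},
  ],
)

```text
time: 2.4
eef_pos: [0.5029, -0.004, 0.1803]
tcp_rot: [0.689, 0.157, 0.205, -0.677]
contact_force: [-0.8, 0.2, -1.2]
opening: 0.588
```

```bash
python3 log.py; cat > kin.py <<'E'
from h import *
import json
from scipy.optimize import least_squares
LO=np.array([-2.77,-.9,.21,-1.53,.24,-2.84]);HI=np.array([2.77,2.22,2.48,4.67,2.81,2.84])
# p: a,L1,L2,h,d,t  ; s4 sign of j4, s6 sign of j6
def fk(q,p,s4=1,s6=-1):
    a,L1,L2,h,d,t=p
    Rz=lambda x:R.from_euler("z",x);Ry=lambda x:R.from_euler("y",x)
    R1=Rz(q[0]);A=R1*Ry(q[1]);B=A*Ry(q[2]);D=B*Rz(s4*q[3]);E=D*Ry(q[4]);F=E*Rz(-s6*q[5])
    P=R1.apply([a,d,h])+A.apply([0,0,L1])+B.apply([0,0,L2])+E.apply([0,0,t])
    # F z axis = tool y ; at q6=0,down jaw radial: F x (after pitch pi about y) = -radial 
    m=F.as_matrix();Rt=np.stack([-m[:,1],m[:,2],-m[:,0]],1)
    return P,Rt
def load():
    L=[json.loads(l) for l in open("log.jsonl")]
    return [(np.array(l["qpos"]),np.array(l["eef_pos"]),R.from_quat(l["tcp_rot"]).as_matrix()) for l in L]
def fit(s4=1,s6=-1):
    D=load()
    f=lambda p:np.concatenate([fk(q,p,s4,s6)[0]-e for q,e,_ in D])
    r=least_squares(f,[0,.44,.57,.3,.1,.3]);return r.x,np.abs(r.fun).max()
def ik(P,Rt,p,q0,s4=1,s6=-1,tries=30,rng=np.random.default_rng(0)):
    best=None
    def f(q):
        a,b=fk(q,p,s4,s6);return np.concatenate([(a-P)*10,(b-Rt).ravel()])
    for i in range(tries):
        x=np.clip(q0 if i==0 else q0+rng.normal(0,.8,6),LO+1e-3,HI-1e-3)
        r=least_squares(f,x,bounds=(LO,HI))
        if best is None or r.cost<best[0]-1e-9:best=(r.cost,r.x)
        if r.cost<1e-8 and i>=0:break
    return best
if __name__=="__main__":
    for s4 in(1,):
        for s6 in(1,-1):
            p,e=fit(s4,s6);print(s6,p.round(4),e)
            for q,_,Rt in load():print(np.abs(fk(q,p,s4,s6)[1]-Rt).max().round(4),end=" ")
            print()
E
python3 kin.py
```

```text
2.4 [-0.267 -0.426  2.346  0.15   0.718 -1.855] [ 0.5029 -0.004   0.1803] [-0.8  0.2 -1.2] 0.588
[[ 0.867  0.494  0.071]
 [-0.062 -0.033  0.997]
 [ 0.495 -0.869  0.002]]
1 [-0.0022  0.4409  0.5687  0.2176  0.101   0.2811] 0.0013478451466332197
0.2714 1.522 1.9333 1.8046 
-1 [-0.0022  0.4409  0.5687  0.2176  0.101   0.2811] 0.0013478451466332197
0.0 0.0 0.0 0.0
```

```bash
cat > feas.py <<'E'
from kin import *
p,e=fit()
q0=load()[-1][0]
def rot(y,z):
    y=y/np.linalg.norm(y);z=z-y*(y@z);z/=np.linalg.norm(z);return np.stack([np.cross(y,z),y,z],1)
yaw=np.radians(-5);m=np.array([np.cos(yaw),np.sin(yaw),0]);jz=np.array([-m[1],m[0],0])
G=np.array([.525,-.0142,.033])
for al in(0,10,20,25,30,35,40,45):
    a=np.radians(al);y=np.sin(a)*m-np.cos(a)*np.array([0,0,1]);Rt=rot(y,jz)
    for nm,back in(("grasp",0),("pre",.07)):
        c,q=ik(G+y*(.019-back),Rt,p,q0);print(al,nm,"%.1e"%c,q.round(2))
for name,Pg in(("R",np.array([.479,.1402,.062])),("L",np.array([.4827,.2078,.062]))):
  for al in(0,20,30,40,45):
    a=np.radians(al)
    for hy in(0,20,40,60,90):
        hh=np.array([np.cos(np.radians(hy)),np.sin(np.radians(hy)),0]);y=np.cos(a)*hh-np.sin(a)*np.array([0,0,1])
        o=[]
        for up in(0,.09):
            # jaw: initial jz with (m,n=-z): sleeve triad m x n ; final m=-z, n=hh
            z=np.cross(np.array([0,0,-1.]),hh); z0=np.cross(m,np.array([0,0,-1.]));sgn=np.sign(z0@jz)
            c,q=ik(Pg+y*.019+[0,0,up],rot(y,sgn*z),p,np.array([0,-.3,2.2,1,1,1.]));o.append((c,q))
        if all(x[0]<1e-5 for x in o):print(name,al,hy,[x[1].round(2).tolist() for x in o])
E
python3 feas.py
```

```text
0 grasp 6.4e-28 [-0.22  0.17  2.08  0.    0.89 -1.7 ]
0 pre 1.6e-27 [-0.22  0.07  2.04  0.    1.03 -1.7 ]
10 grasp 2.4e-20 [-0.23  0.08  2.19  0.04  0.7  -1.74]
10 pre 1.0e-30 [-0.24 -0.06  2.18  0.03  0.85 -1.74]
20 grasp 3.2e-22 [-0.25  0.01  2.3   0.12  0.5  -1.82]
20 pre 2.1e-29 [-0.26 -0.18  2.32  0.1   0.66 -1.81]
25 grasp 6.8e-24 [-0.26 -0.03  2.35  0.19  0.4  -1.9 ]
25 pre 8.9e-31 [-0.27 -0.23  2.38  0.14  0.56 -1.86]
30 grasp 3.2e-18 [-0.27 -0.05  2.4   0.31  0.29 -2.03]
30 pre 3.1e-20 [-0.28 -0.28  2.45  0.22  0.47 -1.94]
35 grasp 9.4e-04 [-0.29 -0.07  2.43  0.59  0.24 -2.32]
35 pre 2.6e-03 [-0.29 -0.3   2.48  0.26  0.41 -1.97]
40 grasp 5.3e-03 [-0.33 -0.08  2.47  1.08  0.24 -2.84]
40 pre 2.0e-02 [-0.28 -0.29  2.48  0.23  0.39 -1.94]
45 grasp 1.8e-02 [-0.33 -0.09  2.48  1.1   0.24 -2.84]
45 pre 5.3e-02 [-0.26 -0.28  2.48  0.2   0.37 -1.9 ]
R 0 60 [[-0.53, 0.47, 2.41, 1.56, 1.57, -1.31], [-0.53, 0.17, 2.47, 1.57, 1.57, -1.07]]
R 0 90 [[-0.45, 0.61, 2.11, 1.15, 1.75, -1.18], [-0.45, 0.39, 2.16, 1.18, 1.82, -1.03]]
R 20 60 [[-0.48, 0.18, 2.46, 1.43, 1.25, -1.04], [-0.48, -0.09
[... 649 characters left out ...]
L 0 90 [[-0.32, 0.6, 2.13, 1.28, 1.7, -1.17], [-0.32, 0.38, 2.18, 1.3, 1.75, -1.01]]
L 20 90 [[-0.29, 0.38, 2.18, 1.14, 1.43, -1.01], [-0.29, 0.18, 2.19, 1.12, 1.51, -0.84]]
L 30 60 [[-0.25, 0.07, 2.46, 1.46, 0.99, -0.85], [-0.25, -0.17, 2.45, 1.3, 1.04, -0.56]]
L 30 90 [[-0.25, 0.28, 2.19, 1.05, 1.31, -0.9], [-0.25, 0.1, 2.18, 1.02, 1.4, -0.74]]
L 40 60 [[-0.18, -0.0, 2.43, 1.26, 0.86, -0.61], [-0.18, -0.21, 2.4, 1.09, 0.95, -0.33]]
L 40 90 [[-0.2, 0.2, 2.19, 0.94, 1.19, -0.77], [-0.2, 0.04, 2.17, 0.89, 1.31, -0.61]]
L 45 60 [[-0.14, -0.03, 2.4, 1.15, 0.8, -0.47], [-0.14, -0.22, 2.36, 0.97, 0.92, -0.21]]
L 45 90 [[-0.16, 0.17, 2.19, 0.88, 1.14, -0.7], [-0.16, 0.01, 2.16, 0.82, 1.26, -0.55]]
```

```bash
cat > mv.py <<'E'
from feas_lib import *
E
cat > feas_lib.py <<'E'
from kin import *
def rot(y,z):
    y=np.asarray(y,float)/np.linalg.norm(y);z=z-y*(y@z);z/=np.linalg.norm(z);return np.stack([np.cross(y,z),y,z],1)
def rel(P,Rt,P0=None,R0=None):
    s=ctrl.get_state()
    if P0 is None:P0=s["eef_pos"]
    if R0 is None:R0=R.from_quat(s["tcp_rot"]).as_matrix()
    t=R0.T@(np.asarray(P)-P0)*100;w=np.degrees(R.from_matrix(R0.T@Rt).as_rotvec());return t.round(2),w.round(2)
def grasp(al,yaw=-5,G=(.525,-.0142,.033),back=0):
    a=np.radians(al);yw=np.radians(yaw);m=np.array([np.cos(yw),np.sin(yw),0]);jz=np.array([-m[1],m[0],0])
    y=np.sin(a)*m-np.cos(a)*np.array([0,0,1]);return np.array(G)+y*(.019-back),rot(y,jz)
def place(al,hy,Pg,up=0,back=0):
    a=np.radians(al);h=np.radians(hy);hh=np.array([np.cos(h),np.sin(h),0]);y=np.cos(a)*hh-np.sin(a)*np.array([0,0,1])
    return np.array(Pg)+y*(.019-back)+[0,0,up],rot(y,-np.cross(np.array([0,0,-1.]),hh)*SG)
m0=np.array([1.,0,0]);SG=-np.sign(np.cross(m0,np.array([0,0,-1.]))@np.array([0,1.,0]))
E
python3 - <<'E'
from feas_lib import *
print(SG,rel(*grasp(25,back=.06)),grasp(25,back=.06)[0])
s=ctrl.get_state();print(s["dq"].round(3))
P,Rt=place(25,75,(.479,.1402,.062));print(P,Rt.round(3));p,_=fit()
for hy in(70,75,80,85):
  for up in(0,.09):
    print(hy,up,[ (("%.0e"%c),q.round(2)) for c,q in [ik(*place(25,hy,(.479,.1402,.062),up),p,np.array([-.4,.2,2.2,1,1.4,-1]))]])
E
```

```text
-1.0 (array([-4.98,  9.84, -0.86]), array([-0.55,  0.78,  4.66])) [ 0.50773859 -0.01268982  0.07015862]
[ 0.001  0.073 -0.125 -0.055  0.098  0.06 ]
[0.48345682 0.1568331  0.05397025] [[-0.109  0.235  0.966]
 [-0.408  0.875 -0.259]
 [-0.906 -0.423  0.   ]]
70 0 [('1e-25', array([-0.46,  0.2 ,  2.37,  1.24,  1.26, -0.97]))]
70 0.09 [('5e-25', array([-0.46, -0.03,  2.37,  1.18,  1.35, -0.75]))]
75 0 [('3e-19', array([-0.45,  0.23,  2.32,  1.17,  1.31, -0.97]))]
75 0.09 [('4e-29', array([-0.45,  0.02,  2.32,  1.13,  1.4 , -0.77]))]
80 0 [('1e-26', array([-0.44,  0.27,  2.27,  1.11,  1.35, -0.98]))]
80 0.09 [('7e-19', array([-0.44,  0.07,  2.27,  1.08,  1.45, -0.8 ]))]
85 0 [('4e-24', array([-0.42,  0.31,  2.22,  1.05,  1.4 , -0.99]))]
85 0.09 [('2e-23', array([-0.42,  0.11,  2.22,  1.03,  1.5 , -0.82]))]
```

Emit:
play_rows(
  steps=[
    {"claw":5,"tx":-1,"ty":2,"tz":-0.2,"ax":-0.1,"ay":0.2,"az":1},
    {"claw":5,"tx":-2,"ty":4,"tz":-0.4,"ax":-0.2,"ay":0.4,"az":2},
    {"claw":5,"tx":-3,"ty":6,"tz":-0.6,"ax":-0.4,"ay":0.6,"az":3},
    {"claw":5,"tx":-4,"ty":8,"tz":-0.8,"ax":-0.5,"ay":0.8,"az":4.7},
    {"claw":5,"tx":-5,"ty":9.8,"tz":-0.9,"ax":-0.5,"ay":0.8,"az":4.7},
    {"claw":5,"tx":-5,"ty":9.8,"tz":-0.9,"ax":-0.5,"ay":0.8,"az":4.7},
    {"claw":5,"tx":-5,"ty":9.8,"tz":-0.9,"ax":-0.5,"ay":0.8,"az":4.7},
  ],
)

```text
time: 2.98
eef_pos: [0.513, -0.0152, 0.0749]
tcp_rot: [0.696, 0.123, 0.184, -0.683]
contact_force: [0.5, -0.3, 0.1]
opening: 0.584
```

```bash
python3 log.py; python3 - <<'E'
from feas_lib import *
print(rel(*grasp(25,back=-.002)))
s=ctrl.get_state();p,d=cams.read_camera("wrist");cv2.imwrite("pics/w2.png",p)
np.savez("pics/w2.npz",p=p,d=d,pos=s["eef_pos"],rot=s["tcp_rot"]);M=model("wrist",s)
for k in(-.042,0,.042):print(proj(M,np.array([.525,-.0142,.033])+k*np.array([.996,-.087,0])))
E
```

```text
2.98 [-0.271 -0.181  2.357  0.151  0.538 -1.867] [ 0.513  -0.0152  0.0749] [ 0.5 -0.3  0.1] 0.584
[[ 0.902  0.422  0.088]
 [-0.079 -0.038  0.996]
 [ 0.424 -0.906 -0.   ]]
(array([-0.7 ,  6.4 ,  0.21]), array([ 0.03, -0.03,  0.09]))
[329.24824295 186.69163756]
[328.78088502 238.17773134]
[328.41373636 278.62435501]
```

View pics/w2.png

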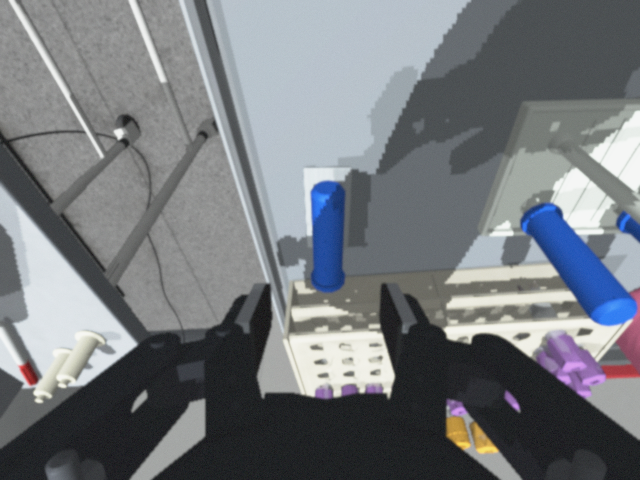

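Emit:
play_rows(
  steps=[
    {"claw":5,"tx":-0.2,"ty":1.6,"tz":0.1,"ax":0,"ay":0,"az":0},
    {"claw":5,"tx":-0.4,"ty":3.2,"tz":0.1,"ax":0,"ay":0,"az":0},
    {"claw":5,"tx":-0.6,"ty":4.8,"tz":0.2,"ax":0,"ay":0,"az":0},
    {"claw":5,"tx":-0.7,"ty":6.0,"tz":0.2,"ax":0,"ay":0,"az":0},
    {"claw":5,"tx":-0.7,"ty":6.4,"tz":0.2,"ax":0,"ay":0,"az":0},
    {"claw":5,"tx":-0.7,"ty":6.4,"tz":0.2,"ax":0,"ay":0,"az":0},
  ],
  grip_force=40,
)

```text
time: 3.53
eef_pos: [0.5353, -0.0158, 0.0155]
tcp_rot: [0.696, 0.125, 0.185, -0.682]
contact_force: [-0.6, 0.3, -0.2]
opening: 0.587
```

```bash
python3 log.py; python3 - <<'E'
from feas_lib import *
print(rel(*grasp(25,back=-.002)))
E
```

```text
3.53 [-0.258  0.003  2.33   0.194  0.379 -1.905] [ 0.5353 -0.0158  0.0155] [-0.6  0.3 -0.2] 0.587
[[ 0.9    0.426  0.088]
 [-0.079 -0.039  0.996]
 [ 0.428 -0.904 -0.001]]
(array([-0.2 ,  0.08,  0.07]), array([ 0.09, -0.03,  0.34]))
```

Close.

Emit:
play_rows(
  steps=[
    {"claw":4,"tx":-0.2,"ty":0,"tz":0.1,"ax":0,"ay":0,"az":0},
    {"claw":3,"tx":-0.2,"ty":0,"tz":0.1,"ax":0,"ay":0,"az":0},
    {"claw":2.5,"tx":-0.2,"ty":0,"tz":0.1,"ax":0,"ay":0,"az":0},
    {"claw":1.5,"tx":-0.2,"ty":0,"tz":0.1,"ax":0,"ay":0,"az":0},
    {"claw":1.5,"tx":-0.2,"ty":0,"tz":0.1,"ax":0,"ay":0,"az":0},
    {"claw":1.5,"tx":-0.2,"ty":0,"tz":0.1,"ax":0,"ay":0,"az":0},
    {"claw":1.5,"tx":-0.2,"ty":0,"tz":0.1,"ax":0,"ay":0,"az":0},
  ],
  grip_force=40,
)

```text
time: 4.12
eef_pos: [0.5327, -0.0148, 0.014]
tcp_rot: [0.697, 0.124, 0.185, -0.682]
contact_force: [0.4, -0.2, 0.8]
opening: 0.175
```

```bash
python3 log.py; python3 - <<'E'
from feas_lib import *
s=ctrl.get_state();p,d=cams.read_camera("wrist");cv2.imwrite("pics/w3.png",p)
p,d=cams.read_camera("side");cv2.imwrite("pics/s3.png",cv2.resize(p[200:380,190:420],None,fx=3.4,fy=3.3))
E
```

```text
4.12 [-0.257  0.     2.336  0.193  0.375 -1.903] [ 0.5327 -0.0148  0.014 ] [ 0.4 -0.2  0.8] 0.175
[[ 0.9    0.426  0.089]
 [-0.08  -0.039  0.996]
 [ 0.428 -0.904 -0.001]]
```

View pics/w3.png

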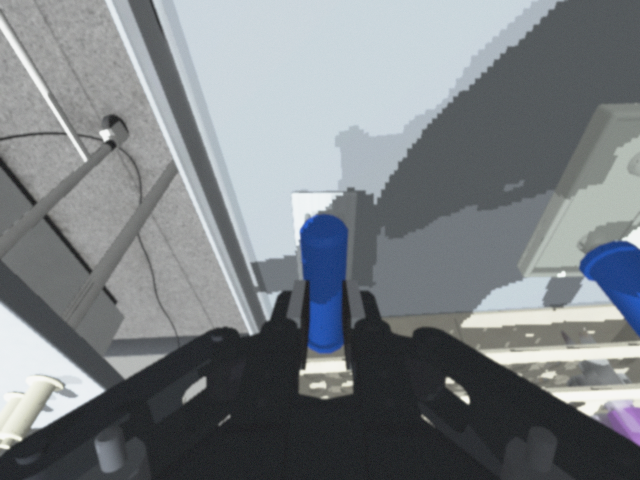

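View pics/s3.png

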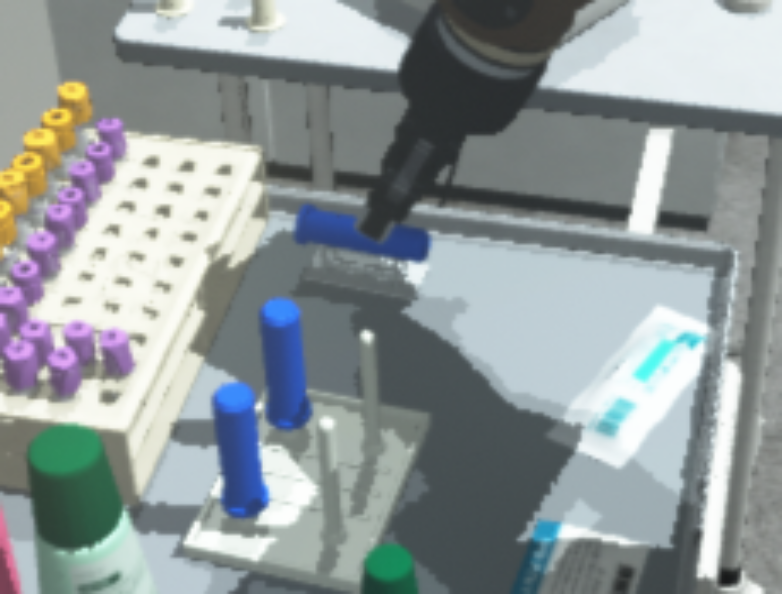

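Emit:
play_rows(
  steps=[
    {"claw":1.0,"tx":0,"ty":0,"tz":0,"ax":0,"ay":0,"az":0},
    {"claw":1.0,"tx":0,"ty":0,"tz":0,"ax":0,"ay":0,"az":0},
    {"claw":1.0,"tx":0,"ty":0,"tz":0,"ax":0,"ay":0,"az":0},
  ],
  grip_force=40,
)

```text
time: 4.47
eef_pos: [0.5327, -0.0149, 0.0139]
tcp_rot: [0.697, 0.124, 0.185, -0.682]
contact_force: [-1.1, -1.0, 1.5]
opening: 0.114
```

```bash
python3 log.py; python3 - <<'E'
from feas_lib import *
s=ctrl.get_state();p,d=cams.read_camera("wrist");cv2.imwrite("pics/w4.png",cv2.resize(p[180:400,220:430],None,fx=3.4,fy=2.7))
M=model("wrist",s);T=R.from_quat(s["tcp_rot"]).as_matrix()
for y in(0,-.01,-.019,-.03):
  print(y,[proj(M,s["eef_pos"]+T@np.array([0,y,z])).round(0) for z in(-.011,.011)])
E
```

```text
4.47 [-2.570e-01  1.000e-03  2.336e+00  1.930e-01  3.750e-01 -1.903e+00] [ 0.5327 -0.0149  0.0139] [-1.1 -1.   1.5] 0.114
[[ 0.901  0.426  0.089]
 [-0.08  -0.039  0.996]
 [ 0.428 -0.904 -0.001]]
0 [array([307., 271.]), array([345., 271.])]
-0.01 [array([306., 278.]), array([346., 278.])]
-0.019 [array([305., 284.]), array([347., 284.])]
-0.03 [array([304., 294.]), array([348., 294.])]
```

View pics/w4.png

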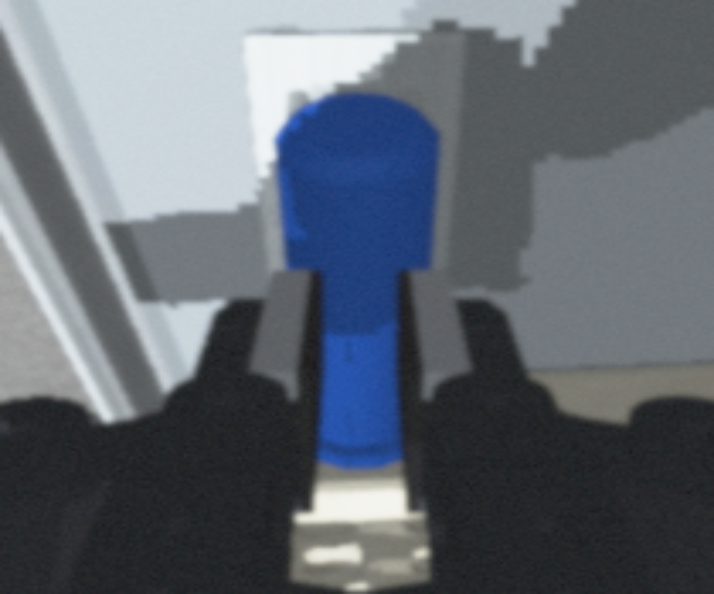

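```bash
python3 - <<'E'
from feas_lib import *
s=ctrl.get_state();p,d=cams.read_camera("wrist");np.savez("pics/w5.npz",p=p,d=d,pos=s["eef_pos"],rot=s["tcp_rot"])
M=model("wrist",s);C=cloud(M,d);T=R.from_quat(s["tcp_rot"]).as_matrix()
L=(C-s["eef_pos"])@T
for r in range(270,345,6):
    print(r,[ (c,p[r,c].tolist(),(L[r,c]*1000).round(0).tolist(),(C[r,c]*1000).round(0).tolist()) for c in(302,326,348)])
E
```

```text
270 [(302, [155, 142, 134], [5.0, 14.0, -15.0], [542.0, -31.0, 3.0]), (326, [126, 66, 33], [-18.0, -43.0, -0.0], [499.0, -12.0, 45.0]), (348, [115, 105, 100], [6.0, 16.0, 14.0], [546.0, -2.0, 2.0])]
276 [(302, [155, 148, 139], [11.0, 17.0, -15.0], [548.0, -31.0, 3.0]), (326, [127, 66, 33], [-13.0, -39.0, -0.0], [504.0, -12.0, 44.0]), (348, [114, 106, 101], [11.0, 18.0, 14.0], [551.0, -2.0, 2.0])]
282 [(302, [102, 98, 95], [-12.0, -43.0, -11.0], [503.0, -23.0, 48.0]), (326, [123, 62, 33], [-10.0, -38.0, -0.0], [507.0, -13.0, 44.0]), (348, [101, 98, 93], [-12.0, -43.0, 10.0], [504.0, -3.0, 48.0])]
288 [(302, [100, 97, 92], [-12.0, -50.0, -10.0], [500.0, -22.0, 54.0]), (326, [126, 65, 35], [-6.0, -36.0, -0.0], [512.0, -13.0, 44.0]), (348, [102, 97, 94], [-12.0, -49.0, 9.0], [502.0, -3.0, 53.0])]
294 [(302, [101, 98, 94], [-12.0, -54.0, -10.0], [498.0, -22.0, 58.0]), (326, [127, 65, 35], [-2.0, -35.0, -0.0], [516.0, -13.0, 45.0]), (348, [102, 95, 94], [-11.0, -54.0, 9.0], [500.0, -3.0, 58.0])]
300 [(302, [104, 99, 95], [-12.0, -60.0, -10.0], [496.0, -21.0, 63.0]), (326, [125, 62, 34], [2
[... 798 characters left out ...]
 [20.0, -24.0, 0.0], [541.0, -15.0, 44.0]), (348, [53, 52, 44], [-13.0, -79.0, 7.0], [488.0, -3.0, 80.0])]
330 [(302, [42, 42, 39], [-13.0, -83.0, -8.0], [485.0, -19.0, 84.0]), (326, [169, 83, 41], [25.0, -22.0, 0.0], [546.0, -16.0, 44.0]), (348, [41, 38, 37], [-13.0, -83.0, 7.0], [487.0, -4.0, 83.0])]
336 [(302, [37, 37, 32], [-13.0, -86.0, -8.0], [484.0, -18.0, 87.0]), (326, [165, 79, 34], [31.0, -19.0, 0.0], [552.0, -16.0, 44.0]), (348, [37, 36, 36], [-13.0, -87.0, 7.0], [485.0, -4.0, 87.0])]
342 [(302, [36, 33, 30], [-12.0, -89.0, -8.0], [483.0, -18.0, 89.0]), (326, [168, 81, 36], [-72.0, -179.0, -0.0], [392.0, -3.0, 145.0]), (348, [39, 35, 34], [-11.0, -88.0, 7.0], [486.0, -4.0, 88.0])]
```

```bash
python3 - <<'E'
from feas_lib import *
M=model("side");s=ctrl.get_state();T=R.from_quat(s["tcp_rot"]).as_matrix();E=s["eef_pos"]
for y in(0,-.02,-.04,-.06):print(y,[proj(M,E+T@np.array([x,y,.012])).round(1).tolist() for x in(-.011,0,.011)])
p,d=cams.read_camera("side");cv2.imwrite("pics/s5.png",cv2.resize(p[230:300,260:350],None,fx=8,fy=8,interpolation=cv2.INTER_CUBIC))
C=cloud(M,d);L=(C-E)@T
for r in range(255,282,3):print(r,[(c,(L[r,c]*1000).round(0).tolist(),p[r,c].tolist()) for c in(296,300,304,308)])
E
```

```text
0 [[296.0, 283.4], [291.6, 280.9], [287.2, 278.4]]
-0.02 [[299.4, 277.8], [295.0, 275.3], [290.5, 272.7]]
-0.04 [[302.9, 272.1], [298.4, 269.6], [293.9, 267.0]]
-0.06 [[306.5, 266.3], [301.9, 263.7], [297.4, 261.1]]
255 [(296, [13.0, 898.0, -1016.0], [50, 51, 48]), (300, [13.0, -83.0, 17.0], [53, 52, 48]), (304, [7.0, -131.0, 62.0], [59, 57, 52]), (308, [0.0, -133.0, 58.0], [79, 75, 70])]
258 [(296, [6.0, 905.0, -1006.0], [118, 123, 120]), (300, [10.0, -113.0, 56.0], [50, 51, 47]), (304, [4.0, -126.0, 65.0], [62, 61, 57]), (308, [-3.0, -131.0, 64.0], [76, 73, 68])]
261 [(296, [13.0, 2.0, -50.0], [184, 180, 169]), (300, [7.0, -88.0, 38.0], [51, 51, 48]), (304, [1.0, -109.0, 53.0], [51, 50, 46]), (308, [-6.0, -123.0, 62.0], [52, 51, 46])]
264 [(296, [10.0, -51.0, 13.0], [106, 104, 97]), (300, [3.0, -62.0, 18.0], [51, 51, 47]), (304, [-3.0, -85.0, 36.0], [52, 50, 47]), (308, [-9.0, -104.0, 50.0], [50, 49, 45])]
267 [(296, [7.0, -46.0, 15.0], [83, 80, 75]), (300, [0.0, -55.0, 18.0], [51, 51, 46]), (304, [-7.0, -56.0, 13.0], [82, 81, 74]), (308, [-18.0, 3.0, -54.0], [97, 93, 85])]
270 [(296, [4.0, -32.0, 8.0], [130, 77, 54]), (300, [-3.0, -50.0, 21.0], [53, 51, 48]), (304, [-11.0, -47.0, 12.0], [109, 91, 78]), (308, [-18.0, -44.0, 2.0], [117, 63, 43])]
273 [(296, [1.0, -28.0, 13.0], [126, 67, 46]), (300, [-7.0, -31.0, 10.0], [124, 68, 47]), (304, [-14.0, -35.0, 8.0], [126, 67, 45]), (308, [-21.0, -40.0, 7.0], [126, 66, 43])]
276 [(296, [-3.0, -16.0, 8.0], [117, 92, 76]), (300, [-10.0, -26.0, 13.0], [116, 67, 49]), (304, [-17.0, -30.0, 11.0], [121, 64, 45]), (308, [-24.0, -37.0, 11.0], [123, 64, 42])]
279 [(296, [-7.0, 6.0, -5.0], [148, 148, 137]), (300, [-14.0, 3.0, -8.0], [144, 144, 133]), (304, [-22.0, 0.0, -12.0], [225, 221, 206]), (308, [-29.0, -9.0, -9.0], [153, 148, 136])]
```

View pics/s5.png

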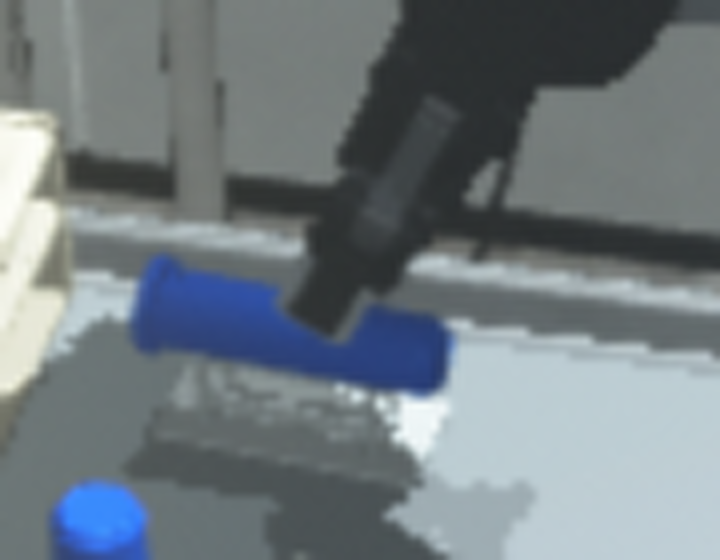

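```bash
python3 - <<'E'
from feas_lib import *
C=cloud(model("top"),np.load("pics/top0.npy"))
for r in(205,225,245,265):print(r,[(c,(C[r,c]*1000).round(0).tolist()) for c in range(306,326,2)])
for c in(280,300):print(c,[(r,(C[r,c]*1000).round(0).tolist()) for r in range(194,206,2)],[(r,(C[r,c]*1000).round(0).tolist()) for r in range(300,318,3)])
E
```

```text
205 [(306, [582.0, -34.0, -5.0]), (308, [582.0, -40.0, -6.0]), (310, [581.0, -45.0, 3.0]), (312, [582.0, -51.0, -7.0]), (314, [583.0, -56.0, -11.0]), (316, [581.0, -62.0, 1.0]), (318, [577.0, -67.0, 20.0]), (320, [644.0, -76.0, -311.0]), (322, [643.0, -82.0, -307.0]), (324, [640.0, -88.0, -291.0])]
225 [(306, [526.0, -35.0, -3.0]), (308, [527.0, -40.0, -7.0]), (310, [526.0, -46.0, -3.0]), (312, [527.0, -51.0, -4.0]), (314, [527.0, -57.0, -6.0]), (316, [526.0, -62.0, 1.0]), (318, [523.0, -67.0, 17.0]), (320, [633.0, -79.0, -636.0]), (322, [628.0, -86.0, -605.0]), (324, [621.0, -93.0, -563.0])]
245 [(306, [471.0, -35.0, 3.0]), (308, [471.0, -41.0, 1.0]), (310, [471.0, -46.0, -1.0]), (312, [472.0, -52.0, -3.0]), (314, [471.0, -57.0, 1.0]), (316, [472.0, -62.0, -4.0]), (318, [469.0, -68.0, 18.0]), (320, [578.0, -81.0, -790.0]), (322, [579.0, -89.0, -794.0]), (324, [553.0, -94.0, -605.0])]
265 [(306, [417.0, -36.0, 3.0]), (308, [417.0, -41.0, 4.0]), (310, [418.0, -47.0, -3.0]), (312, [417.0, -52.0, 1.0]), (314, [417.0, -57.0, 4.0]), (316, [417.0, -63.0, 3.0]), (318, [415.0, -68.0, 20.0]), (320, [499.0, -82.0, -800.0]), (322, [500.0, -90.0, -808.0]), (324, [477.0, -94.0, -582.0])]
280 [(194, [600.0, 34.0, 51.0]), (196, [598.0, 35.0, 33.0]), (198, [599.0, 36.0, 2.0]), (200, [594.0, 36.0, 0.0]), (202, [591.0, 37.0, -12.0]), (204, [584.0, 37.0, -6.0])] [(300, [323.0, 32.0, 4.0]), (303, [315.0, 32.0, 8.0]), (306, [307.0, 32.0, 10.0]), (309, [299.0, 32.0, -4.0]), (312, [291.0, 31.0, 16.0]), (315, [284.0, 33.0, -17.0])]
300 [(194, [604.0, -19.0, 35.0]), (196, [599.0, -19.0, 31.0]), (198, [600.0, -18.0, 0.0]), (200, [596.0, -18.0, -4.0]), (202, [589.0, -18.0, 2.0]), (204, [585.0, -18.0, -8.0])] [(300, [323.0, -21.0, 1.0]), (303, [316.0, -21.0, -1.0]), (306, [308.0, -21.0, -2.0]), (309, [300.0, -21.0, -1.0]), (312, [291.0, -21.0, 19.0]), (315, [285.0, -20.0, -45.0])]
```

```bash
sed -i 's/\.019-back/.058-back/g' feas_lib.py; python3 - <<'E'
from feas_lib import *
p,e=fit();print(p.round(4),e)
q0=load()[-1][0]
for al in(25,30,35,40,45):
  for b in(0,.05):
    c,q=ik(*grasp(al,back=b),p,q0);print("g",al,b,"%.0e"%c,q.round(2))
for al in(25,35,45):
  for hy in(30,45,60,75,90):
   for up,b in((0,0),(.09,0),(0,.08)):
    c,q=ik(*place(al,hy,(.479,.1402,.062),up,b),p,np.array([-.4,.2,2.2,1,1.3,-1]))
    if c<1e-6:print("p",al,hy,up,b,"%.0e"%c,q.round(2))
E
```

```text
[0.005  0.43   0.5604 0.2104 0.1019 0.2646] 0.004081379549108477
g 25 0 2e-30 [-0.25  0.11  2.3   0.23  0.31 -1.94]
g 25 0.05 1e-29 [-0.26 -0.04  2.34  0.18  0.41 -1.89]
g 30 0 6e-04 [-0.26  0.1   2.33  0.41  0.24 -2.13]
g 30 0.05 1e-19 [-0.27 -0.07  2.39  0.3   0.31 -2.01]
g 35 0 7e-03 [-0.31  0.09  2.36  0.9   0.24 -2.64]
g 35 0.05 3e-04 [-0.28 -0.09  2.44  0.54  0.24 -2.26]
g 40 0 2e-02 [-0.32  0.08  2.37  1.09  0.24 -2.84]
g 40 0.05 4e-03 [-0.33 -0.1   2.48  1.09  0.24 -2.84]
g 45 0 4e-02 [-0.32  0.07  2.37  1.11  0.24 -2.84]
g 45 0.05 1e-02 [-0.33 -0.11  2.48  1.1   0.24 -2.84]
p 25 60 0 0 9e-23 [-0.32  0.19  2.42  1.5   1.1  -0.98]
p 25 60 0.09 0 2e-23 [-0.32 -0.06  2.42  1.38  1.13 -0.71]
p 25 75 0 0 2e-20 [-0.33  0.28  2.3   1.27  1.24 -0.98]
p 25 75 0.09 0 2e-30 [-0.33  0.05  2.31  1.21  1.31 -0.76]
p 25 75 0 0.08 4e-29 [-0.5   0.18  2.33  1.12  1.36 -0.94]
p 25 90 0 0 1e-21 [-0.31  0.36  2.19  1.07  1.38 -0.99]
p 25 90 0.09 0 7e-19 [-0.31  0.16  2.19  1.05  1.47 -0.83]
p 25 90 0 0.08 2e-19 [-0.45  0.3   2.16  0.96  1.49 -0.97]
p 35 45 0.09 0 2e-20 [-0.23 -0.21  2.48  1.34  
[... 529 characters left out ...]
.87]
p 45 30 0.09 0 7e-20 [-0.1  -0.27  2.47  1.04  0.5   0.12]
p 45 45 0 0 2e-26 [-0.18  0.    2.45  1.34  0.64 -0.5 ]
p 45 45 0.09 0 5e-30 [-0.18 -0.22  2.42  1.05  0.73 -0.14]
p 45 60 0 0 2e-25 [-0.22  0.07  2.38  1.17  0.82 -0.59]
p 45 60 0.09 0 6e-30 [-0.22 -0.14  2.36  1.    0.93 -0.33]
p 45 60 0 0.08 4e-18 [-0.37 -0.14  2.43  0.99  0.99 -0.48]
p 45 75 0 0 6e-20 [-0.24  0.15  2.29  1.01  0.99 -0.69]
p 45 75 0.09 0 5e-25 [-0.24 -0.05  2.27  0.91  1.11 -0.48]
p 45 75 0 0.08 2e-30 [-0.37 -0.01  2.31  0.89  1.14 -0.62]
p 45 90 0 0 2e-19 [-0.23  0.22  2.2   0.87  1.13 -0.78]
p 45 90 0.09 0 1e-30 [-0.23  0.04  2.18  0.81  1.26 -0.63]
p 45 90 0 0.08 4e-18 [-0.34  0.11  2.19  0.77  1.27 -0.74]
```

```bash
python3 - <<'E'
from kin import *
D=load();print(len(D))
def fk2(q,p):
    a,L1,L2,h,d,t,b,c=p
    Rz=lambda x:R.from_euler("z",x);Ry=lambda x:R.from_euler("y",x)
    R1=Rz(q[0]);A=R1*Ry(q[1]);B=A*Ry(q[2]);Dd=B*Rz(q[3]);E=Dd*Ry(q[4])
    return R1.apply([a,d,h])+A.apply([0,0,L1])+B.apply([b,0,L2])+E.apply([c,0,t])
for fixed in((1,0,0),(1,1,0),(1,0,1)):
    f=lambda p:np.concatenate([fk2(q,[p[0],p[1],p[2],p[3],p[4],p[5],p[6]*fixed[1],p[7]*fixed[2]])-e for q,e,_ in D])
    r=least_squares(f,[0,.44,.57,.3,.1,.3,0,0]);print(r.x.round(4),(r.fun.reshape(-1,3)*1000).round(1).tolist())
E
```

```text
8
[0.005  0.43   0.5604 0.2104 0.1019 0.2646 0.     0.    ] [[-2.7, -3.4, 1.5], [0.3, 1.2, 0.8], [1.7, 0.7, 1.2], [-4.1, 0.0, -0.3], [0.3, -0.7, -0.2], [1.5, -0.9, -1.0], [1.7, -0.9, -1.0], [1.7, -0.9, -1.0]]
[0.     0.443  0.5725 0.2403 0.1009 0.2852 0.0206 0.    ] [[-0.0, -0.0, 0.0], [0.0, 0.0, -0.0], [0.0, 0.0, 0.0], [-0.0, 0.0, -0.0], [-0.0, -0.0, 0.0], [0.0, -0.0, 0.0], [0.0, -0.0, 0.0], [0.0, -0.0, 0.0]]
[-0.0035  0.4314  0.5644  0.2121  0.1022  0.2672  0.395  -0.0048] [[-2.8, -2.8, 0.8], [0.1, 1.5, 0.4], [1.8, 1.0, 0.4], [-3.9, 0.1, 1.3], [0.3, -0.8, 0.2], [1.3, -1.2, -1.0], [1.4, -1.2, -1.1], [1.4, -1.2, -1.1]]
```

```bash
sed -i 's/    a,L1,L2,h,d,t=p/    a,L1,L2,h,d,t,b=p/; s/B.apply(\[0,0,L2\])/B.apply([b,0,L2])/; s/\[0,.44,.57,.3,.1,.3\])/[0,.44,.57,.3,.1,.3,0])/' kin.py; python3 - <<'E'
from feas_lib import *
p,e=fit();print(p.round(4),e)
q0=load()[-1][0]
for al in(20,25,30):
  for b in(0,.05):
    c,q=ik(*grasp(al,back=b),p,q0);print("g",al,b,"%.0e"%c,q.round(2))
for al in(25,30):
  for hy in(60,75,80,90):
   for up,b in((0,0),(.09,0),(0,.08)):
    c,q=ik(*place(al,hy,(.479,.1402,.062),up,b),p,np.array([-.4,.2,2.2,1,1.3,-1]))
    if c<1e-6:print("p",al,hy,up,b,"%.0e"%c,q.round(2))
print(rel(*grasp(25,back=.07)),rel(*grasp(25,back=0)))
E
```

```text
[0.     0.443  0.5725 0.2403 0.1009 0.2852 0.0206] 1.2853806907742182e-10
g 20 0 3e-21 [-0.24  0.14  2.25  0.13  0.41 -1.84]
g 20 0.05 2e-23 [-0.25 -0.    2.29  0.11  0.52 -1.82]
g 25 0 1e-29 [-0.25  0.12  2.3   0.23  0.3  -1.94]
g 25 0.05 5e-17 [-0.26 -0.04  2.34  0.18  0.41 -1.89]
g 30 0 7e-04 [-0.27  0.11  2.32  0.43  0.24 -2.15]
g 30 0.05 4e-18 [-0.27 -0.06  2.39  0.3   0.31 -2.02]
p 25 60 0 0 6e-26 [-0.37  0.24  2.4   1.48  1.12 -1.01]
p 25 60 0.09 0 6e-30 [-0.37 -0.02  2.42  1.37  1.15 -0.75]
p 25 60 0 0.08 1e-25 [-0.58  0.1   2.46  1.28  1.24 -0.95]
p 25 75 0 0 6e-23 [-0.37  0.33  2.28  1.25  1.25 -1.  ]
p 25 75 0.09 0 1e-30 [-0.37  0.1   2.3   1.19  1.33 -0.8 ]
p 25 75 0 0.08 2e-20 [-0.55  0.23  2.3   1.09  1.37 -0.97]
p 25 80 0 0 3e-19 [-0.37  0.35  2.24  1.18  1.3  -1.01]
p 25 80 0.09 0 5e-20 [-0.37  0.13  2.25  1.13  1.38 -0.82]
p 25 80 0 0.08 4e-30 [-0.53  0.27  2.24  1.04  1.41 -0.98]
p 25 90 0 0 1e-30 [-0.35  0.41  2.15  1.05  1.39 -1.02]
p 25 90 0.09 0 9e-31 [-0.35  0.2   2.17  1.03  1.48 -0.86]
p 25 90 0 0.08 1e-19 [-0.48  0.35  2.13  0.93  1.5  -0.99]
p 30 60 0 0 9e-31 [-0.35  0.2   2.39  1.42  1.04 -0.93]
p 30 60 0.09 0 6e-23 [-0.35 -0.06  2.41  1.29  1.09 -0.66]
p 30 60 0 0.08 5e-19 [-0.54  0.03  2.46  1.22  1.17 -0.85]
p 30 75 0 0 1e-29 [-0.35  0.28  2.28  1.2   1.19 -0.94]
p 30 75 0.09 0 4e-30 [-0.35  0.06  2.29  1.13  1.27 -0.74]
p 30 75 0 0.08 4e-24 [-0.52  0.17  2.3   1.05  1.31 -0.9 ]
p 30 80 0 0 8e-20 [-0.35  0.31  2.24  1.13  1.23 -0.95]
p 30 80 0.09 0 5e-22 [-0.35  0.1   2.25  1.08  1.32 -0.76]
p 30 80 0 0.08 4e-19 [-0.5   0.21  2.25  1.    1.36 -0.91]
p 30 90 0 0 4e-19 [-0.33  0.36  2.16  1.01  1.32 -0.97]
p 30 90 0.09 0 1e-21 [-0.33  0.17  2.17  0.98  1.43 -0.81]
p 30 90 0 0.08 1e-21 [-0.46  0.29  2.14  0.9   1.44 -0.94]
(array([ 0.13, -3.25, -0.01]), array([ 0.11, -0.05,  0.31])) (array([0.09, 3.75, 0.  ]), array([ 0.11, -0.05,  0.31]))
```

Emit:
play_rows(
  steps=[
    {"claw":5,"tx":0,"ty":-1.5,"tz":0,"ax":0,"ay":0,"az":0},
    {"claw":5,"tx":0.1,"ty":-2.5,"tz":0,"ax":0,"ay":0,"az":0},
    {"claw":5,"tx":0.1,"ty":-2.5,"tz":0,"ax":0,"ay":0,"az":0},
    {"claw":5,"tx":0.1,"ty":-2.5,"tz":0,"ax":0,"ay":0,"az":0},
    {"claw":5,"tx":0.1,"ty":-2.5,"tz":0,"ax":0,"ay":0,"az":0},
    {"claw":5,"tx":0.1,"ty":-2.5,"tz":0,"ax":0,"ay":0,"az":0},
  ],
)

```text
time: 5.12
eef_pos: [0.5225, -0.0138, 0.0361]
tcp_rot: [0.697, 0.124, 0.185, -0.682]
contact_force: [0.9, 0.8, -0.6]
opening: 0.59
```

```bash
python3 log.py; python3 - <<'E'
from feas_lib import *
s=ctrl.get_state();p,d=cams.read_camera("wrist");cv2.imwrite("pics/w6.png",p);np.savez("pics/w6.npz",p=p,d=d,pos=s["eef_pos"],rot=s["tcp_rot"])
M=model("wrist",s);C=cloud(M,d);T=R.from_quat(s["tcp_rot"]).as_matrix();L=(C-s["eef_pos"])@T
# fingertips: points with tool-x in (-.02,.02), |z|>.02, above surface
m=(d>0)&(np.abs(L[...,0])<.02)&(np.abs(L[...,2])<.045)&(L[...,1]>-.1)&(C[...,2]>.055)
for sg in(-1,1):
    q=L[m&(np.sign(L[...,2])==sg)&(np.abs(L[...,2])>.02)];print(sg,len(q),q.max(0).round(4),q[q[:,1]>q[:,1].max()-.004].mean(0).round(4) if len(q) else "")
b=cv2.inRange(cv2.cvtColor(p,cv2.COLOR_BGR2HSV),(105,120,40),(128,255,255))>0;b[:,:270]=0;b[:,380:]=0
q=C[b&(d>0)&(C[...,2]>.038)];c=q.mean(0);u,S,v=np.linalg.svd(q[:,:2]-c[:2]);t=(q[:,:2]-c[:2])@v[0];print("sleeve",c.round(4),v[0].round(3),t.min().round(4),t.max().round(4),(c[:2]+v[0]*(t.min()+t.max())/2).round(4),q[:,2].max())
print(rel(*grasp(25,back=0)))
E
```

```text
5.12 [-0.261 -0.074  2.353  0.172  0.434 -1.884] [ 0.5225 -0.0138  0.0361] [ 0.9  0.8 -0.6] 0.59
[[ 0.901  0.425  0.089]
 [-0.08  -0.039  0.996]
 [ 0.426 -0.905 -0.001]]
-1 5040 [ 0.011  -0.0384 -0.023 ] [-0.0007 -0.0406 -0.0253]
1 5353 [ 0.0112 -0.0383  0.045 ] [-0.0015 -0.0408  0.0247]
sleeve [ 0.518  -0.0144  0.0425] [ 0.996 -0.084] -0.0367 0.0491 [ 0.5242 -0.0149] 0.04744175330453479
(array([ 0.08,  6.19, -0.01]), array([ 0.09, -0.05,  0.22]))
```

View pics/w6.png

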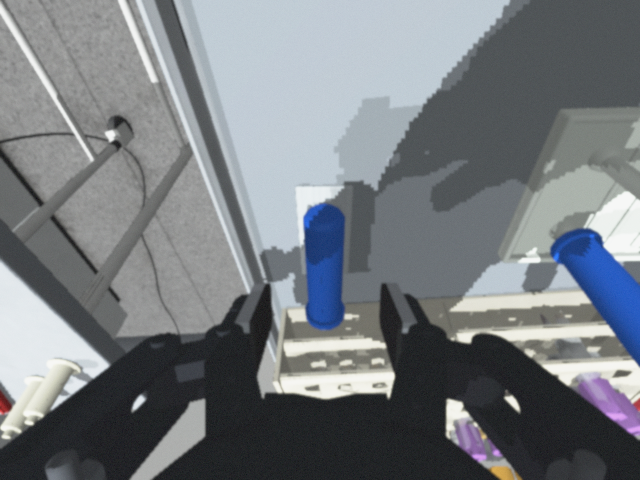

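Emit:
play_rows(
  steps=[
    {"claw":5,"tx":0,"ty":1.5,"tz":0,"ax":0,"ay":0,"az":0},
    {"claw":5,"tx":0,"ty":3,"tz":0,"ax":0,"ay":0,"az":0},
    {"claw":5,"tx":0,"ty":4.5,"tz":0,"ax":0,"ay":0,"az":0},
    {"claw":5,"tx":0,"ty":5.5,"tz":0,"ax":0,"ay":0,"az":0},
    {"claw":5,"tx":0.1,"ty":6.2,"tz":0,"ax":0,"ay":0,"az":0},
    {"claw":4,"tx":0.1,"ty":6.2,"tz":0,"ax":0,"ay":0,"az":0},
    {"claw":3,"tx":0.1,"ty":6.2,"tz":0,"ax":0,"ay":0,"az":0},
    {"claw":1.5,"tx":0.1,"ty":6.2,"tz":0,"ax":0,"ay":0,"az":0},
    {"claw":1.5,"tx":0.1,"ty":6.2,"tz":0,"ax":0,"ay":0,"az":0},
    {"claw":1.5,"tx":0.1,"ty":6.2,"tz":0,"ax":0,"ay":0,"az":0},
    {"claw":1.5,"tx":0.1,"ty":6.2,"tz":0,"ax":0,"ay":0,"az":0},
  ],
  grip_force=40,
)

```text
time: 6.08
eef_pos: [0.5506, -0.0165, -0.018]
tcp_rot: [0.697, 0.125, 0.186, -0.682]
contact_force: [0.1, -1.0, 1.5]
opening: 0.247
```

```bash
python3 log.py
```

```text
6.08 [-0.25   0.115  2.298  0.231  0.298 -1.938] [ 0.5506 -0.0165 -0.018 ] [ 0.1 -1.   1.5] 0.247
[[ 0.9    0.427  0.089]
 [-0.079 -0.039  0.996]
 [ 0.429 -0.903 -0.002]]
```

Emit:
play_rows(
  steps=[
    {"claw":1.5,"tx":0.4,"ty":-0.9,"tz":0,"ax":0,"ay":0,"az":0},
    {"claw":1.5,"tx":1.3,"ty":-2.7,"tz":0,"ax":0,"ay":0,"az":0},
    {"claw":1.5,"tx":2.6,"ty":-5.4,"tz":0,"ax":0,"ay":0,"az":0},
    {"claw":1.5,"tx":3.9,"ty":-8.1,"tz":0,"ax":0,"ay":0,"az":0},
    {"claw":1.5,"tx":5.2,"ty":-10.8,"tz":0,"ax":0,"ay":0,"az":0},
    {"claw":1.5,"tx":6.0,"ty":-12.6,"tz":0,"ax":0,"ay":0,"az":0},
    {"claw":1.5,"tx":6.0,"ty":-12.6,"tz":0,"ax":0,"ay":0,"az":0},
  ],
)

```text
time: 6.67
eef_pos: [0.5542, -0.017, 0.1282]
tcp_rot: [0.697, 0.128, 0.189, -0.68]
contact_force: [0.4, 0.1, 0.3]
opening: 0.245
```

```bash
python3 log.py; python3 - <<'E'
from feas_lib import *
s=ctrl.get_state();p,d=cams.read_camera("wrist");cv2.imwrite("pics/w7.png",p)
t,w=rel(*place(25,75,(.479,.1402,.062),.11));print(t,w,np.linalg.norm(w))
pp,_=fit();q=s["qpos"]
R0=R.from_quat(s["tcp_rot"]);P0=s["eef_pos"]
for f in(0.25,.5,.75,1):
    c,q=ik(P0+R0.apply(t)*f/100,(R0*R.from_rotvec(np.radians(w*f))).as_matrix(),pp,q,tries=3);print(f,"%.0e"%c,q.round(2),(P0+R0.apply(t)*f/100).round(3))
E
```

```text
6.67 [-0.249 -0.17   2.24   0.114  0.626 -1.809] [ 0.5542 -0.017   0.1282] [0.4 0.1 0.3] 0.245
[[ 0.896  0.436  0.089]
 [-0.078 -0.042  0.996]
 [ 0.438 -0.899 -0.003]]
[-6.03 -5.46 20.14] [ 36.56 102.03  64.89] 126.32286649692526
0.25 5e-28 [-0.25 -0.08  2.12  0.3   0.95 -1.49] [0.539 0.035 0.134]
0.5 1e-26 [-0.3  -0.01  2.08  0.55  1.18 -1.23] [0.524 0.087 0.139]
0.75 2e-20 [-0.35  0.04  2.14  0.84  1.31 -0.98] [0.509 0.139 0.145]
1 8e-26 [-0.37  0.05  2.29  1.18  1.35 -0.75] [0.494 0.191 0.15 ]
```

View pics/w7.png

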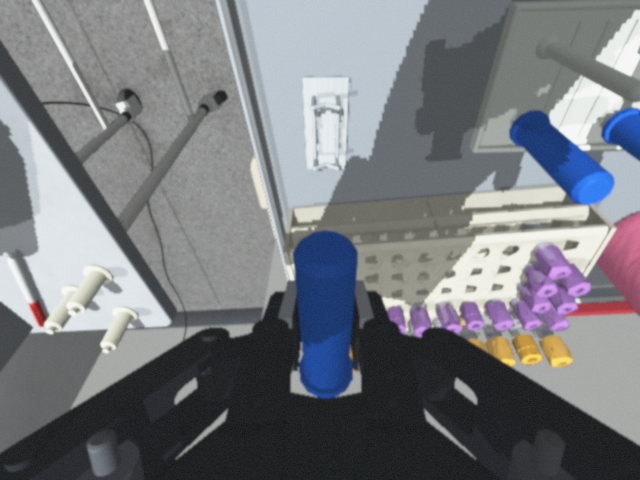

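```bash
python3 - <<'E'
from feas_lib import *
s=ctrl.get_state();R0=R.from_quat(s["tcp_rot"]);P0=s["eef_pos"]
mt=np.array([np.sin(np.radians(25)),0,0]) 
pp,_=fit()
for up in(.11,.15):
    Pt,Rt=place(25,75,(.479,.1402,.062),up);t,w=rel(Pt,Rt);q=s["qpos"];print(up,t,w)
    y0=R0.as_matrix()[:,1];m0=np.array([.996,-.087,0]);ml=R0.inv().apply(m0)
    for f in np.linspace(0,1,9):
        Rf=R0*R.from_rotvec(np.radians(w*f));P=P0+R0.apply(t)*f/100;G=P-Rf.apply([0,.058,0]);m=Rf.apply(ml);c,q=ik(P,Rf.as_matrix(),pp,q,tries=2)
        tip=P-Rf.apply([0,.038,0]);bk=min((P+Rf.apply([0,-.09,k]))[2] for k in(-.06,.06))
        print(f.round(2),"G",G.round(3),"mouth",(G+m*.042).round(3),"closed z",(G-m*.042)[2].round(3),"tip",tip.round(3),"knuckle z",bk.round(3),"%.0e"%c)
E
```

```text
0.11 [-6.03 -5.46 20.14] [ 36.56 102.03  64.89]
0.0 G [ 0.527 -0.014  0.177] mouth [ 0.569 -0.018  0.177] closed z 0.177 tip [ 0.536 -0.015  0.159] knuckle z 0.206 5e-20
0.12 G [0.527 0.006 0.183] mouth [ 0.567 -0.004  0.176] closed z 0.189 tip [0.533 0.007 0.164] knuckle z 0.204 7e-24
0.25 G [0.525 0.024 0.186] mouth [0.562 0.01  0.172] closed z 0.2 tip [0.529 0.028 0.167] knuckle z 0.2 1e-21
0.38 G [0.522 0.042 0.187] mouth [0.554 0.025 0.167] closed z 0.208 tip [0.525 0.049 0.169] knuckle z 0.196 6e-22
0.5 G [0.517 0.059 0.187] mouth [0.543 0.042 0.159] closed z 0.214 tip [0.519 0.069 0.169] knuckle z 0.192 5e-23
0.62 G [0.51  0.078 0.185] mouth [0.53  0.062 0.151] closed z 0.218 tip [0.512 0.09  0.169] knuckle z 0.189 5e-19
0.75 G [0.502 0.097 0.181] mouth [0.514 0.085 0.143] closed z 0.219 tip [0.504 0.111 0.167] knuckle z 0.186 3e-30
0.88 G [0.491 0.117 0.177] mouth [0.497 0.111 0.136] closed z 0.218 tip [0.494 0.134 0.166] knuckle z 0.185 7e-27
1.0 G [0.479 0.14  0.172] mouth [0.479 0.141 0.13 ] closed z 0.214 tip [0.484 0.158 0.163] knuckle z 0.185 4e-22
0.15 [-4.29 -9.07 20.
[... 358 characters left out ...]
nuckle z 0.21 5e-22
0.38 G [0.522 0.042 0.202] mouth [0.554 0.025 0.182] closed z 0.223 tip [0.525 0.049 0.184] knuckle z 0.211 6e-22
0.5 G [0.517 0.059 0.207] mouth [0.543 0.042 0.179] closed z 0.235 tip [0.519 0.069 0.189] knuckle z 0.212 3e-23
0.62 G [0.51  0.078 0.21 ] mouth [0.53  0.062 0.176] closed z 0.243 tip [0.512 0.09  0.194] knuckle z 0.214 1e-19
0.75 G [0.502 0.097 0.211] mouth [0.514 0.085 0.173] closed z 0.249 tip [0.504 0.111 0.198] knuckle z 0.216 2e-30
0.88 G [0.491 0.117 0.212] mouth [0.497 0.111 0.171] closed z 0.253 tip [0.494 0.134 0.201] knuckle z 0.22 4e-28
1.0 G [0.479 0.14  0.212] mouth [0.479 0.141 0.17 ] closed z 0.254 tip [0.484 0.158 0.204] knuckle z 0.226 1e-23
```

Emit:
play_rows(
  steps=[
    {"claw":1.5,"tx":-0.3,"ty":-0.3,"tz":1,"ax":1.8,"ay":5.1,"az":3.2},
    {"claw":1.5,"tx":-0.6,"ty":-0.5,"tz":2,"ax":3.7,"ay":10.2,"az":6.5},
    {"claw":1.5,"tx":-0.9,"ty":-0.8,"tz":3,"ax":5.5,"ay":15.3,"az":9.7},
    {"claw":1.5,"tx":-1.2,"ty":-1.1,"tz":4,"ax":7.3,"ay":20.4,"az":13},
    {"claw":1.5,"tx":-1.5,"ty":-1.4,"tz":5,"ax":9.1,"ay":25.5,"az":16.2},
    {"claw":1.5,"tx":-1.8,"ty":-1.6,"tz":6,"ax":11,"ay":30.6,"az":19.5},
    {"claw":1.5,"tx":-2.1,"ty":-1.9,"tz":7,"ax":12.8,"ay":35.7,"az":22.7},
    {"claw":1.5,"tx":-2.4,"ty":-2.2,"tz":8,"ax":14.6,"ay":40.8,"az":26},
    {"claw":1.5,"tx":-2.7,"ty":-2.5,"tz":9,"ax":16.5,"ay":45.9,"az":29.2},
    {"claw":1.5,"tx":-3,"ty":-2.7,"tz":10,"ax":18.3,"ay":51,"az":32.4},
    {"claw":1.5,"tx":-3.3,"ty":-3,"tz":11,"ax":20.1,"ay":56.1,"az":35.7},
    {"claw":1.5,"tx":-3.6,"ty":-3.3,"tz":12,"ax":21.9,"ay":61.2,"az":38.9},
  ],
)

```text
time: 7.72
eef_pos: [0.5136, 0.1081, 0.1335]
tcp_rot: [-0.375, 0.43, -0.254, 0.781]
contact_force: [-0.5, -1.9, 0.1]
opening: 0.244
```

```bash
python3 log.py; python3 - <<'E'
from feas_lib import *
print(rel(*place(25,75,(.479,.1402,.062),.11)))
E
```

```text
7.72 [-0.327  0.025  2.104  0.664  1.241 -1.124] [0.5136 0.1081 0.1335] [-0.5 -1.9  0.1] 0.244
[[ 0.5    0.074  0.863]
 [-0.719  0.59   0.366]
 [-0.482 -0.804  0.349]]
(array([-7.69,  3.61,  1.71]), array([14.9, 40.1, 25.7]))
```

Emit:
play_rows(
  steps=[
    {"claw":1.5,"tx":-1,"ty":0.4,"tz":0.2,"ax":1.8,"ay":5,"az":3.2},
    {"claw":1.5,"tx":-1.9,"ty":0.8,"tz":0.4,"ax":3.7,"ay":10,"az":6.4},
    {"claw":1.5,"tx":-2.9,"ty":1.3,"tz":0.6,"ax":5.5,"ay":15,"az":9.6},
    {"claw":1.5,"tx":-3.9,"ty":1.7,"tz":0.8,"ax":7.4,"ay":20,"az":12.8},
    {"claw":1.5,"tx":-4.8,"ty":2.2,"tz":1,"ax":9.2,"ay":25,"az":16},
    {"claw":1.5,"tx":-5.8,"ty":2.7,"tz":1.3,"ax":11.1,"ay":30,"az":19.2},
    {"claw":1.5,"tx":-6.8,"ty":3.2,"tz":1.5,"ax":13,"ay":35,"az":22.4},
    {"claw":1.5,"tx":-7.7,"ty":3.6,"tz":1.7,"ax":14.8,"ay":40.1,"az":25.7},
    {"claw":1.5,"tx":-7.7,"ty":3.6,"tz":1.7,"ax":14.8,"ay":40.1,"az":25.7},
    {"claw":1.5,"tx":-7.7,"ty":3.6,"tz":1.7,"ax":14.8,"ay":40.1,"az":25.7},
  ],
)

```text
time: 8.55
eef_pos: [0.4915, 0.1907, 0.1468]
tcp_rot: [-0.065, 0.703, -0.242, 0.666]
contact_force: [0.2, -0.3, -0.1]
opening: 0.246
```

```bash
python3 log.py; python3 - <<'E'
from feas_lib import *
print(rel(*place(25,75,(.479,.1402,.062),.11)))
s=ctrl.get_state()
for n in("wrist","side","top"):
    p,d=cams.read_camera(n);np.savez(f"pics/{n}8.npz",p=p,d=d,pos=s["eef_pos"],rot=s["tcp_rot"])
    if n=="wrist":cv2.imwrite("pics/w8.png",p)
    if n=="side":cv2.imwrite("pics/s8.png",cv2.resize(p[180:380,200:400],None,fx=3.8,fy=3))
    if n=="top":cv2.imwrite("pics/t8.png",cv2.resize(p[180:300,180:330],None,fx=5,fy=4.8))
E
```

```text
8.55 [-0.374  0.05   2.293  1.172  1.347 -0.756] [0.4915 0.1907 0.1468] [ 0.2 -0.3 -0.1] 0.246
[[-0.105  0.23   0.967]
 [-0.413  0.875 -0.253]
 [-0.905 -0.426  0.003]]
(array([-0.09,  0.02,  0.1 ]), array([0.24, 0.29, 0.24]))
```

View pics/w8.png

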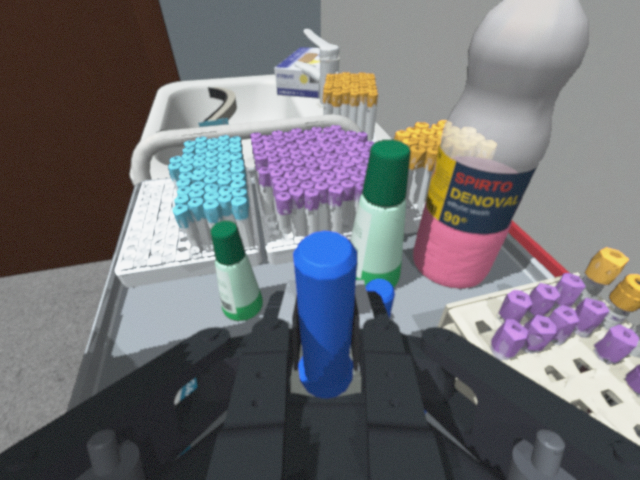

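View pics/s8.png

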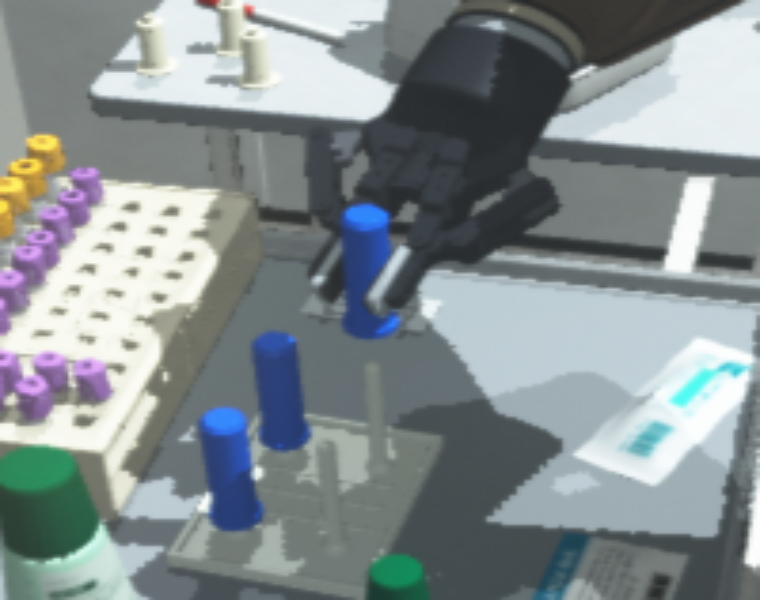

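View pics/t8.png

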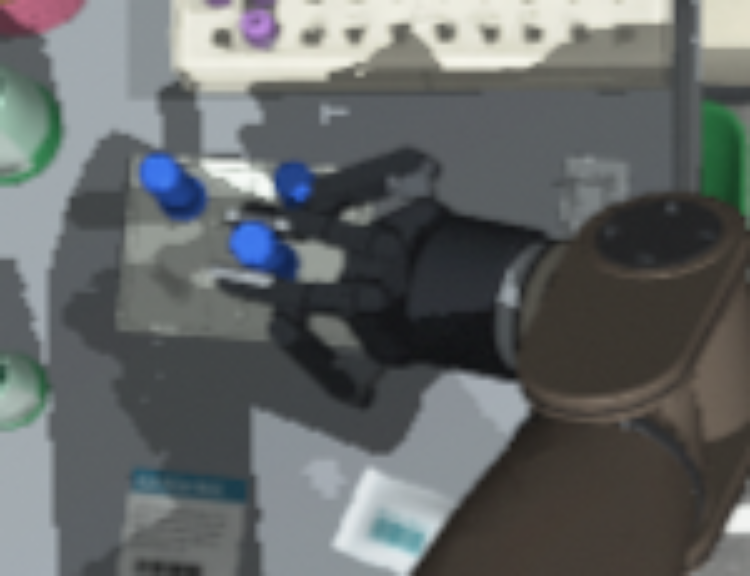

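```bash
python3 - <<'E'
from feas_lib import *
for n in("top","side","wrist"):
    w=np.load(f"pics/{n}8.npz");M=model(n,{"eef_pos":w["pos"],"tcp_rot":w["rot"]});C=cloud(M,w["d"])
    b=(cv2.inRange(cv2.cvtColor(w["p"],cv2.COLOR_BGR2HSV),(105,120,40),(128,255,255))>0)&(w["d"]>0)&(C[...,2]>.118)&(C[...,0]>.42)&(C[...,0]<.56)&(C[...,1]>.08)&(C[...,1]<.2)
    q=C[b];top=q[q[:,2]>np.percentile(q[:,2],99)-.006]
    v,u=np.nonzero(b);print(n,len(q),"zr",q[:,2].min().round(4),q[:,2].max().round(4),"top",top.mean(0).round(4),len(top))
    # axis fit: circle r=.011 cylinder fit by least squares on side points
    side=q[(q[:,2]<np.percentile(q[:,2],99)-.008)&(q[:,2]>.140)]
    if len(side)>40:
        f=lambda p:np.hypot(side[:,0]-p[0]-p[2]*(side[:,2]-.17),side[:,1]-p[1]-p[3]*(side[:,2]-.17))-.011
        r=least_squares(f,[.479,.14,0,0],loss="soft_l1",f_scale=.001);print("  axis at z=.17",r.x[:2].round(4),"tilt deg",np.degrees(r.x[2:]).round(1),"res",np.abs(r.fun).mean().round(4),len(side))
E
```

```text
top 115 zr 0.1328 0.224 top [0.4753 0.142  0.217 ] 20
  axis at z=.17 [0.4783 0.142 ] tilt deg [-1.8  1.3] res 0.0036 67
side 454 zr 0.1316 0.2178 top [0.4778 0.1443 0.2147] 91
  axis at z=.17 [0.4792 0.1408] tilt deg [ 0.1 -0.5] res 0.0018 288
wrist 8771 zr 0.1298 0.2149 top [0.4762 0.1365 0.2125] 2629
  axis at z=.17 [0.4775 0.1403] tilt deg [-0.4 -0. ] res 0.0005 5040
```

Emit:
play_rows(
  steps=[
    {"claw":1.5,"tx":0.9,"ty":0.4,"tz":0.05,"ax":0,"ay":0,"az":0},
    {"claw":1.5,"tx":1.8,"ty":0.9,"tz":0.05,"ax":0,"ay":0,"az":0},
    {"claw":1.5,"tx":2.7,"ty":1.3,"tz":0.05,"ax":0,"ay":0,"az":0},
    {"claw":1.5,"tx":3.6,"ty":1.7,"tz":0.05,"ax":0,"ay":0,"az":0},
    {"claw":1.5,"tx":4.5,"ty":2.1,"tz":0.05,"ax":0,"ay":0,"az":0},
    {"claw":1.5,"tx":5,"ty":2.3,"tz":0.05,"ax":0,"ay":0,"az":0},
    {"claw":1.5,"tx":5,"ty":2.3,"tz":0.05,"ax":0,"ay":0,"az":0},
  ],
)

```text
time: 9.28
eef_pos: [0.4929, 0.1899, 0.0919]
tcp_rot: [-0.064, 0.703, -0.241, 0.665]
contact_force: [-0.1, 0.4, -0.5]
opening: 0.245
```

```bash
python3 log.py; cat > axis.py <<'E'
from feas_lib import *
import sys
tag=sys.argv[1];zmin=float(sys.argv[2])
s=ctrl.get_state()
for n in("side","wrist"):
    p,d=cams.read_camera(n);np.savez(f"pics/{n}{tag}.npz",p=p,d=d,pos=s["eef_pos"],rot=s["tcp_rot"])
    if n=="side":cv2.imwrite(f"pics/s{tag}.png",cv2.resize(p[230:380,220:370],None,fx=5,fy=4,interpolation=cv2.INTER_CUBIC))
    M=model(n,s);C=cloud(M,d)
    b=(cv2.inRange(cv2.cvtColor(p,cv2.COLOR_BGR2HSV),(105,120,40),(128,255,255))>0)&(d>0)&(C[...,2]>zmin)&(C[...,0]>.44)&(C[...,0]<.512)&(C[...,1]>.09)&(C[...,1]<.19)
    q=C[b];side=q[(q[:,2]<np.percentile(q[:,2],99)-.008)];zm=side[:,2].mean()
    f=lambda p:np.hypot(side[:,0]-p[0]-p[2]*(side[:,2]-zm),side[:,1]-p[1]-p[3]*(side[:,2]-zm))-.011
    r=least_squares(f,[.479,.14,0,0],loss="soft_l1",f_scale=.001);print(n,"z",q[:,2].min().round(4),q[:,2].max().round(4),"axis",r.x[:2].round(4),"tilt",np.degrees(r.x[2:]).round(1),len(side))
E
python3 axis.py 9 .07
```

```text
9.28 [-0.375  0.185  2.29   1.203  1.299 -0.882] [0.4929 0.1899 0.0919] [-0.1  0.4 -0.5] 0.245
[[-0.106  0.231  0.967]
 [-0.412  0.875 -0.254]
 [-0.905 -0.425  0.002]]
side z 0.0761 0.162 axis [0.4792 0.1406] tilt [ 0.4 -0.9] 298
wrist z 0.0744 0.1601 axis [0.4788 0.1393] tilt [-0.1  0.3] 5931
```

View pics/s9.png

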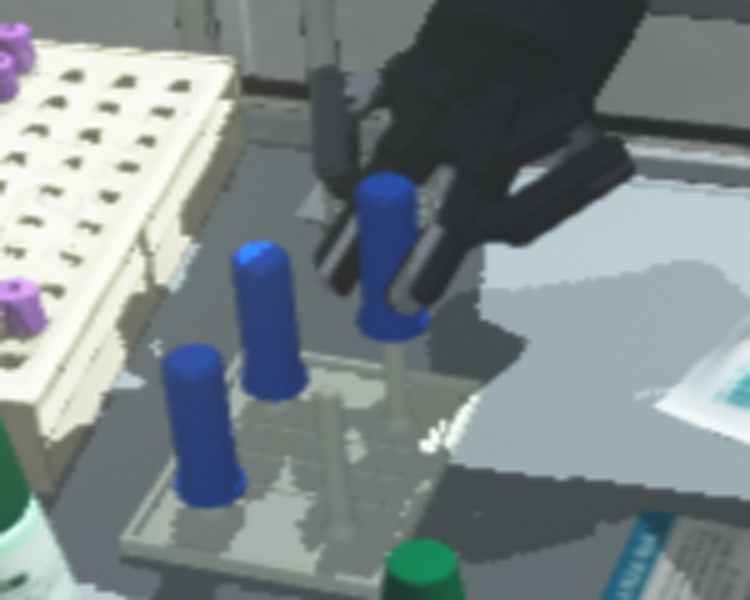

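Emit:
play_rows(
  steps=[
    {"claw":1.5,"tx":0.9,"ty":0.4,"tz":0,"ax":0,"ay":0,"az":0},
    {"claw":1.5,"tx":1.8,"ty":0.8,"tz":0,"ax":0,"ay":0,"az":0},
    {"claw":1.5,"tx":2.7,"ty":1.2,"tz":0,"ax":0,"ay":0,"az":0},
    {"claw":1.5,"tx":3.6,"ty":1.7,"tz":0,"ax":0,"ay":0,"az":0},
    {"claw":1.5,"tx":4.3,"ty":2,"tz":0,"ax":0,"ay":0,"az":0},
    {"claw":1.5,"tx":4.7,"ty":2.2,"tz":0,"ax":0,"ay":0,"az":0},
    {"claw":1.5,"tx":4.7,"ty":2.2,"tz":0,"ax":0,"ay":0,"az":0},
  ],
)

```text
time: 9.97
eef_pos: [0.4937, 0.1896, 0.041]
tcp_rot: [-0.064, 0.703, -0.242, 0.666]
contact_force: [-0.6, 0.3, -0.1]
opening: 0.247
```

```bash
python3 log.py; python3 axis.py 10 .014
```

```text
9.97 [-0.375  0.317  2.274  1.237  1.258 -0.999] [0.4937 0.1896 0.041 ] [-0.6  0.3 -0.1] 0.247
[[-0.104  0.232  0.967]
 [-0.412  0.875 -0.254]
 [-0.905 -0.425  0.004]]
side z 0.0256 0.1117 axis [0.4799 0.1402] tilt [ 0.3 -0.6] 270
wrist z 0.0238 0.1092 axis [0.4795 0.139 ] tilt [-0.2  0.3] 5888
```

View pics/s10.png

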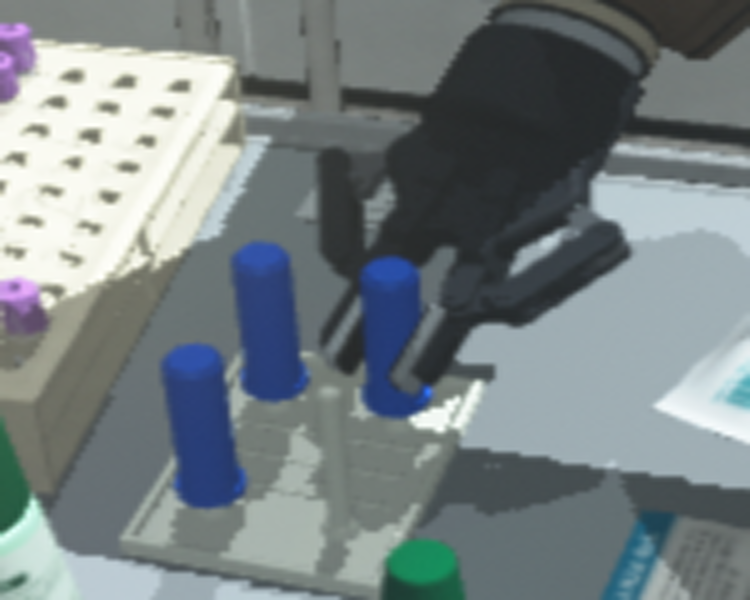

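Emit:
play_rows(
  steps=[
    {"claw":1.5,"tx":0.2,"ty":0.1,"tz":0,"ax":0,"ay":0,"az":0},
    {"claw":1.5,"tx":0.4,"ty":0.2,"tz":0,"ax":0,"ay":0,"az":0},
    {"claw":1.5,"tx":0.5,"ty":0.2,"tz":0,"ax":0,"ay":0,"az":0},
    {"claw":1.5,"tx":0.5,"ty":0.2,"tz":0,"ax":0,"ay":0,"az":0},
  ],
)

```text
time: 10.4
eef_pos: [0.4944, 0.1892, 0.037]
tcp_rot: [-0.064, 0.702, -0.242, 0.667]
contact_force: [0.2, 0.0, 1.5]
opening: 0.242
```

```bash
python3 log.py
```

```text
10.4 [-0.376  0.33   2.272  1.241  1.256 -1.01 ] [0.4944 0.1892 0.037 ] [0.2 0.  1.5] 0.242
[[-0.102  0.233  0.967]
 [-0.412  0.875 -0.254]
 [-0.906 -0.424  0.006]]
```

Emit:
play_rows(
  steps=[
    {"claw":1.5,"tx":0.15,"ty":0.05,"tz":0,"ax":0,"ay":0,"az":0},
    {"claw":1.5,"tx":0.3,"ty":0.1,"tz":0,"ax":0,"ay":0,"az":0},
    {"claw":1.5,"tx":0.3,"ty":0.1,"tz":0,"ax":0,"ay":0,"az":0},
  ],
)

```text
time: 10.65
eef_pos: [0.4947, 0.1898, 0.0369]
tcp_rot: [-0.062, 0.702, -0.238, 0.669]
contact_force: [-2.8, -0.1, 13.8]
opening: 0.246
```

```bash
python3 log.py; python3 axis.py 11 .012
```

```text
10.65 [-0.376  0.336  2.269  1.245  1.263 -1.018] [0.4947 0.1898 0.0369] [-2.8 -0.1 13.8] 0.246
[[-0.098  0.232  0.968]
 [-0.405  0.879 -0.252]
 [-0.909 -0.417  0.008]]
side z 0.0191 0.107 axis [0.4808 0.1401] tilt [-0.1 -1.5] 281
wrist z 0.0189 0.1046 axis [0.4804 0.139 ] tilt [-0.7 -0.1] 5897
```

Emit:
play_rows(
  steps=[
    {"claw":1.5,"tx":-0.2,"ty":-0.1,"tz":0,"ax":0,"ay":0,"az":0},
    {"claw":2.4,"tx":-0.2,"ty":-0.1,"tz":0,"ax":0,"ay":0,"az":0},
    {"claw":2.8,"tx":-0.2,"ty":-0.1,"tz":0,"ax":0,"ay":0,"az":0},
    {"claw":3.2,"tx":-0.2,"ty":-0.1,"tz":0,"ax":0,"ay":0,"az":0},
    {"claw":3.2,"tx":-0.2,"ty":-0.1,"tz":0,"ax":0,"ay":0,"az":0},
    {"claw":3.2,"tx":-0.2,"ty":-0.1,"tz":0,"ax":0,"ay":0,"az":0},
  ],
)

```text
time: 11.25
eef_pos: [0.4938, 0.1888, 0.0352]
tcp_rot: [-0.064, 0.702, -0.242, 0.666]
contact_force: [0.1, -0.2, -0.2]
opening: 0.372
```

```bash
python3 log.py; python3 axis.py 12 .012
```

```text
11.25 [-0.377  0.333  2.272  1.24   1.254 -1.013] [0.4938 0.1888 0.0352] [ 0.1 -0.2 -0.2] 0.372
[[-0.104  0.232  0.967]
 [-0.413  0.875 -0.254]
 [-0.905 -0.425  0.005]]
side z 0.0215 0.1073 axis [0.4804 0.1391] tilt [ 0.2 -1.1] 308
wrist z 0.0196 0.1053 axis [0.4798 0.138 ] tilt [-0.1  0. ] 5835
```

View pics/s12.png

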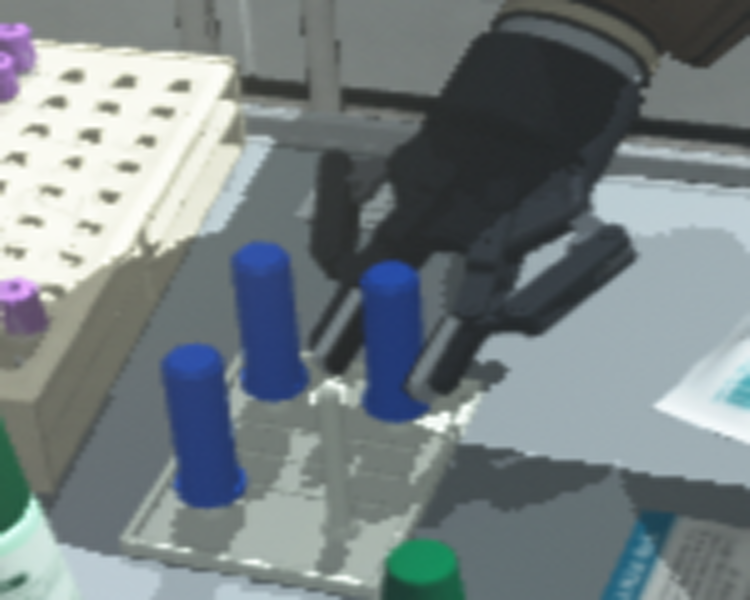

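Emit:
play_rows(
  steps=[
    {"claw":3.2,"tx":0,"ty":-1.5,"tz":0,"ax":0,"ay":0,"az":0},
    {"claw":3.2,"tx":0,"ty":-3.5,"tz":0,"ax":0,"ay":0,"az":0},
    {"claw":3.2,"tx":0,"ty":-5.5,"tz":0,"ax":0,"ay":0,"az":0},
    {"claw":3.2,"tx":0,"ty":-7.5,"tz":0,"ax":0,"ay":0,"az":0},
    {"claw":4,"tx":-1.5,"ty":-10,"tz":0,"ax":0,"ay":0,"az":0},
    {"claw":4.5,"tx":-4,"ty":-12.5,"tz":0,"ax":0,"ay":0,"az":0},
    {"claw":4.5,"tx":-7,"ty":-14,"tz":0,"ax":0,"ay":0,"az":0},
    {"claw":4.5,"tx":-10,"ty":-15,"tz":0,"ax":0,"ay":0,"az":0},
    {"claw":4.5,"tx":-10,"ty":-15,"tz":0,"ax":0,"ay":0,"az":0},
  ],
)

```text
time: 12.1
eef_pos: [0.4721, 0.0974, 0.1957]
tcp_rot: [-0.064, 0.698, -0.244, 0.67]
contact_force: [0.2, -1.4, -0.5]
opening: 0.53
```

```bash
python3 log.py; python3 axis.py 13 .012
```

```text
12.1 [-0.594 -0.048  2.275  1.029  1.542 -0.742] [0.4721 0.0974 0.1957] [ 0.2 -1.4 -0.5] 0.53
[[-0.093  0.238  0.967]
 [-0.416  0.873 -0.255]
 [-0.904 -0.426  0.018]]
side z 0.0208 0.1074 axis [0.4804 0.1392] tilt [ 0.3 -0.6] 348
wrist z 0.0236 0.1084 axis [0.4814 0.1377] tilt [-0.2  0. ] 1006
```

View pics/s13.png

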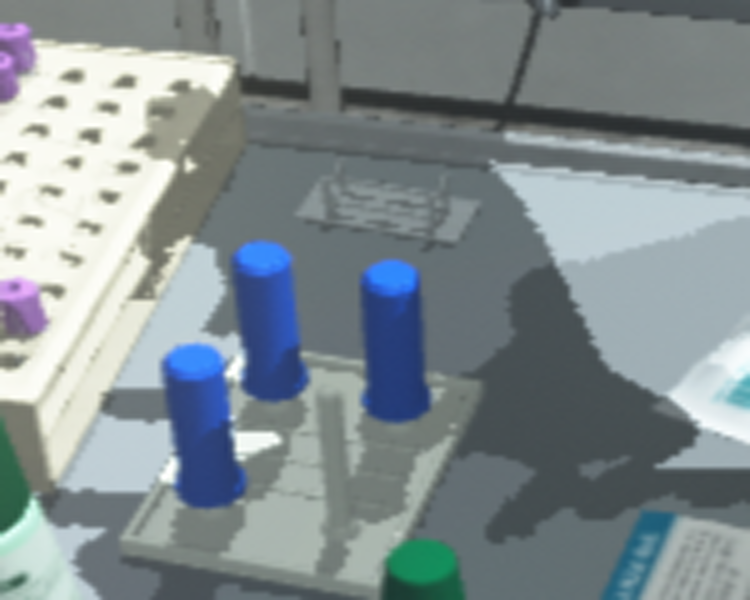

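```bash
cat >> feas_lib.py <<'E'
YC=np.radians(-26.4)
def tabpose(P,yaw=None,OFF=.0575,lean=0):
    """tool down, jaw along hinge line (y axis of centrifuge), grip point P. lean>0: tool bottom tips towards back"""
    c=YC if yaw is None else np.radians(yaw)
    xc=np.array([np.cos(c),np.sin(c),0]);yc=np.array([-np.sin(c),np.cos(c),0]);l=np.radians(lean)
    y=np.array([0,0,-1.])*np.cos(l)+xc*np.sin(l);Rt=rot(y,yc);return np.asarray(P)+y*OFF,Rt
E
python3 - <<'E'
from feas_lib import *
s=ctrl.get_state();R0=R.from_quat(s["tcp_rot"]);P0=s["eef_pos"];pp,e=fit();print(e)
Pt,Rt=tabpose([.446,-.340,.263]);t,w=rel(Pt,Rt);print(Pt,t,w,np.linalg.norm(w));q=s["qpos"]
for f in np.linspace(0,1,7):
    c,q=ik(P0+R0.apply(t)*f/100,(R0*R.from_rotvec(np.radians(w*f))).as_matrix(),pp,q,tries=3);print(f.round(2),"%.0e"%c,q.round(2),(P0+R0.apply(t)*f/100).round(3))
h=np.array([.446,-.34,.113])+.145*np.array([np.cos(YC),np.sin(YC),0])
for a in(0,30,60):
    b=np.radians(8.63+a);P=np.array([h[0],h[1],.091])+.1467*(-np.cos(b)*np.array([np.cos(YC),np.sin(YC),0])+np.sin(b)*np.array([0,0,1]))
    for lean in(0,20):
        c,q=ik(*tabpose(P,lean=lean),pp,q);print(a,lean,P.round(3),"%.0e"%c,q.round(2))
E
```

```text
7.558143000352402e-11
[ 0.446  -0.34    0.2055] [ 17.1  -39.49   8.85] [-44.3  -68.99 -53.56] 97.93254668392935
0.0 9e-21 [-0.59 -0.04  2.28  1.03  1.54 -0.74] [0.47  0.098 0.191]
0.17 3e-23 [-0.65  0.    2.14  0.79  1.61 -0.9 ] [0.466 0.025 0.193]
0.33 1e-24 [-0.69  0.04  2.02  0.58  1.64 -1.08] [ 0.462 -0.048  0.196]
0.5 5e-27 [-0.72  0.06  1.92  0.39  1.62 -1.28] [ 0.458 -0.121  0.198]
0.67 2e-22 [-0.74  0.06  1.87  0.23  1.55 -1.49] [ 0.454 -0.194  0.201]
0.83 9e-19 [-0.78  0.05  1.84  0.09  1.43 -1.71] [ 0.45  -0.267  0.203]
1.0 9e-30 [-0.83  0.03  1.85 -0.    1.26 -1.94] [ 0.446 -0.34   0.205]
0 0 [ 0.446 -0.34   0.113] 6e-21 [-0.83  0.2   1.96 -0.    0.98 -1.94]
0 20 [ 0.446 -0.34   0.113] 9e-28 [-0.89  0.06  2.15  0.24  0.63 -2.18]
30 0 [ 0.473 -0.354  0.183] 3e-21 [-0.81  0.17  1.85  0.    1.12 -1.92]
30 20 [ 0.473 -0.354  0.183] 4e-30 [-0.87  0.02  2.04  0.2   0.77 -2.1 ]
60 0 [ 0.528 -0.381  0.228] 1e-20 [-0.78  0.25  1.66  0.    1.22 -1.89]
60 20 [ 0.528 -0.381  0.228] 1e-30 [-0.82  0.1   1.86  0.16  0.85 -2.02]
```

Emit:
play_rows(
  steps=[
    {"claw":4.5,"tx":1.1,"ty":-2.6,"tz":0.6,"ax":-3,"ay":-4.6,"az":-3.6},
    {"claw":4.5,"tx":2.3,"ty":-5.3,"tz":1.2,"ax":-5.9,"ay":-9.2,"az":-7.1},
    {"claw":4.5,"tx":3.4,"ty":-7.9,"tz":1.8,"ax":-8.9,"ay":-13.8,"az":-10.7},
    {"claw":4.5,"tx":4.6,"ty":-10.5,"tz":2.4,"ax":-11.8,"ay":-18.4,"az":-14.3},
    {"claw":4.5,"tx":5.7,"ty":-13.2,"tz":3,"ax":-14.8,"ay":-23,"az":-17.9},
    {"claw":4.5,"tx":6.8,"ty":-15.8,"tz":3.5,"ax":-17.7,"ay":-27.6,"az":-21.4},
    {"claw":4.5,"tx":8,"ty":-18.4,"tz":4.1,"ax":-20.7,"ay":-32.2,"az":-25},
    {"claw":4.5,"tx":9.1,"ty":-21.1,"tz":4.7,"ax":-23.6,"ay":-36.8,"az":-28.6},
    {"claw":4.5,"tx":10.3,"ty":-23.7,"tz":5.3,"ax":-26.6,"ay":-41.4,"az":-32.1},
    {"claw":4.5,"tx":11.4,"ty":-26.3,"tz":5.9,"ax":-29.5,"ay":-46,"az":-35.7},
    {"claw":4.5,"tx":12.5,"ty":-29,"tz":6.5,"ax":-32.5,"ay":-50.6,"az":-39.3},
    {"claw":4.5,"tx":13.7,"ty":-31.6,"tz":7.1,"ax":-35.4,"ay":-55.2,"az":-42.8},
  ],
)

```text
time: 13.2
eef_pos: [0.4501, -0.2532, 0.1987]
tcp_rot: [-0.591, 0.294, -0.187, 0.728]
contact_force: [-0.2, 0.7, 1.0]
opening: 0.528
```

```bash
python3 log.py; python3 - <<'E'
from feas_lib import *
print(rel(*tabpose([.446,-.340,.263])))
E
```

```text
13.2 [-0.773  0.06   1.845  0.114  1.456 -1.671] [ 0.4501 -0.2532  0.1987] [-0.2  0.7  1. ] 0.528
[[ 0.758 -0.076  0.648]
 [-0.619  0.231  0.751]
 [-0.206 -0.97   0.128]]
(array([ 4.92, -2.63, -6.7 ]), array([ -8.81, -13.54, -11.01]))
```

Emit:
play_rows(
  steps=[
    {"claw":4.5,"tx":1.6,"ty":-0.9,"tz":-2.2,"ax":-2.9,"ay":-4.5,"az":-3.7},
    {"claw":4.5,"tx":3.3,"ty":-1.8,"tz":-4.5,"ax":-5.9,"ay":-9,"az":-7.3},
    {"claw":4.5,"tx":4.5,"ty":-2.4,"tz":-6,"ax":-8,"ay":-12.5,"az":-10},
    {"claw":4.5,"tx":4.9,"ty":-2.6,"tz":-6.7,"ax":-8.8,"ay":-13.5,"az":-11},
    {"claw":4.5,"tx":4.9,"ty":-2.6,"tz":-6.7,"ax":-8.8,"ay":-13.5,"az":-11},
    {"claw":4.5,"tx":4.9,"ty":-2.6,"tz":-6.7,"ax":-8.8,"ay":-13.5,"az":-11},
  ],
)

```text
time: 13.7
eef_pos: [0.4451, -0.3378, 0.2052]
tcp_rot: [-0.686, 0.165, -0.163, 0.69]
contact_force: [0.7, -0.1, 0.4]
opening: 0.526
```

```bash
python3 log.py; python3 - <<'E'
from feas_lib import *
s=ctrl.get_state();p,d=cams.read_camera("wrist");cv2.imwrite("pics/w14.png",p);np.savez("pics/w14.npz",p=p,d=d,pos=s["eef_pos"],rot=s["tcp_rot"])
M=model("wrist",s);print(proj(M,[.446,-.34,.113]))
E
```

```text
13.7 [-0.832  0.025  1.853  0.003  1.268 -1.936] [ 0.4451 -0.3378  0.2052] [ 0.7 -0.1  0.4] 0.526
[[ 0.892 -0.001  0.451]
 [-0.451  0.005  0.892]
 [-0.003 -1.     0.004]]
[323.78945623 232.03563546]
```

View pics/w14.png

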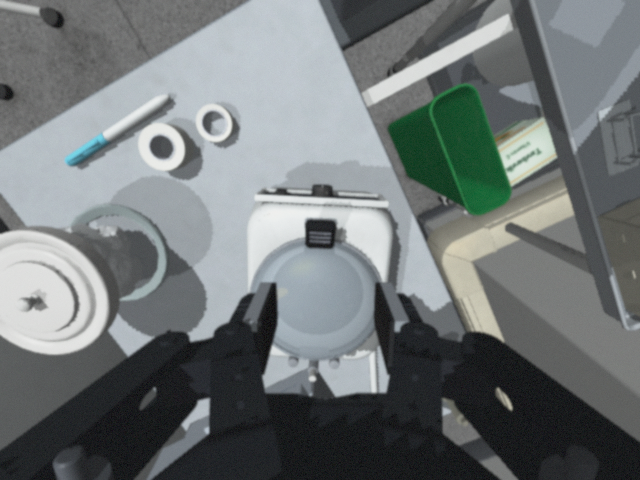

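```bash
python3 - <<'E'
from feas_lib import *
w=np.load("pics/w14.npz");p,d=w["p"],w["d"];M=model("wrist",{"eef_pos":w["pos"],"tcp_rot":w["rot"]});C=cloud(M,d)
# dark tab
g=p.max(2);m=((g<75)&(C[...,2]>.088)&(C[...,2]<.135)&(d>0));m[:210]=0;m[260:]=0;m[:,:295]=0;m[:,350:]=0
k,l,s,c=cv2.connectedComponentsWithStats(m.astype(np.uint8));i=1+np.argmax(s[1:,4]);mm=l==i
q=C[mm];print(s[i],c[i],"min",q.min(0).round(4),"max",q.max(0).round(4),"mean",q.mean(0).round(4))
r=cv2.minAreaRect(np.argwhere(mm)[:,::-1].astype(np.float32));print(r)
# top face plane: in camera rect coordinates project on candidate yaw
for yaw in(-26.4,-28,-24.5):
    a=np.radians(yaw);xc=np.array([np.cos(a),np.sin(a)]);yc=np.array([-xc[1],xc[0]])
    u=q[:,:2]@xc;v=q[:,:2]@yc;print(yaw,"x",np.percentile(u,[1,50,99]).round(4),"y",np.percentile(v,[1,50,99]).round(4),"mid y",((np.percentile(v,1)+np.percentile(v,99))/2).round(4))
# yaw from deck front edge: white strip points near z ~.085.. ; use top plate side edges via deck mask
Z=C[...,2];deck=(np.abs(Z-.085)<.004)&(p.min(2)>150)&(d>0)&(C[...,0]<.7)
dq=C[deck][:,:2].astype(np.float32);rr=cv2.minAreaRect(dq*1000);print("deck",rr,len(dq))
# front strip line
for col in(262,280,300,345,365,384):
    rows=[r for r in range(185,215) if p[r,col].min()>190 and Z[r,col]>.05];print(col,rows[:1],rows[-1:],[C[rr_,col].round(3).tolist() for rr_ in rows[:1]+rows[-1:]])
cv2.imwrite("pics/w14c.png",cv2.resize(p[175:385,235:405],None,fx=4,fy=2.85,interpolation=cv2.INTER_CUBIC))
E
```

```text
[306 220  31  28 587] [320.04088586 232.28620102] min [ 0.4302 -0.3608  0.0889] max [ 0.4645 -0.3284  0.1229] mean [ 0.4446 -0.3428  0.1146]
((321.0, 233.5), (30.0, 27.0), 0.0)
-26.4 x [0.5392 0.547  0.5681] y [-0.1216 -0.1097 -0.0969] mid y -0.1092
-28 x [0.5421 0.5498 0.571 ] y [-0.106  -0.0941 -0.0815] mid y -0.0937
-24.5 x [0.5351 0.5431 0.5641] y [-0.1401 -0.1279 -0.115 ] mid y -0.1275
deck ((496.6031494140625, -373.4158935546875), (135.77476501464844, 171.3737335205078), 60.21820831298828) 6581
262 [195] [214] [[0.397, -0.378, 0.084], [0.412, -0.387, 0.083]]
280 [196] [214] [[0.405, -0.364, 0.083], [0.419, -0.372, 0.085]]
300 [197] [214] [[0.414, -0.348, 0.084], [0.428, -0.355, 0.086]]
345 [200] [214] [[0.435, -0.313, 0.083], [0.446, -0.318, 0.087]]
365 [201] [214] [[0.444, -0.297, 0.084], [0.454, -0.302, 0.085]]
384 [201] [206] [[0.452, -0.281, 0.084], [0.456, -0.283, 0.083]]
```

View pics/w14c.png

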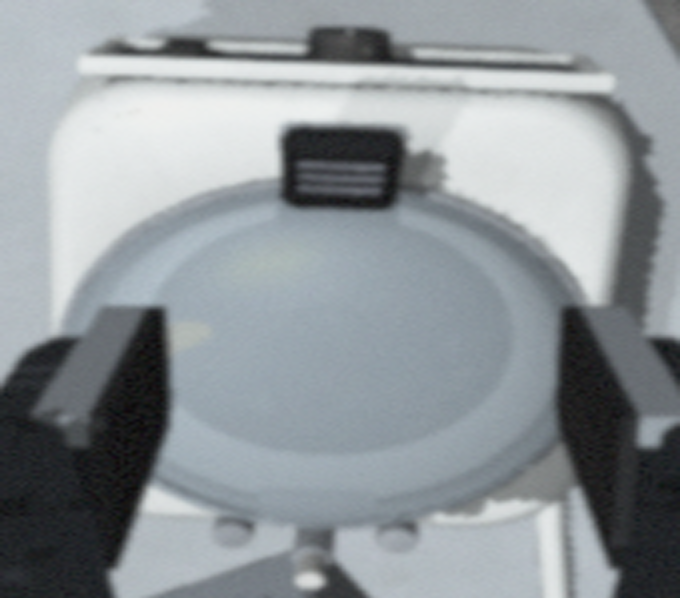

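```bash
python3 - <<'E'
from feas_lib import *
w=np.load("pics/w14.npz");p,d=w["p"],w["d"];M=model("wrist",{"eef_pos":w["pos"],"tcp_rot":w["rot"]});C=cloud(M,d)
a=np.radians(-29.7);xc=np.array([np.cos(a),np.sin(a)]);yc=np.array([-xc[1],xc[0]])
g=p.max(2);m=((g<75)&(C[...,2]>.095)&(C[...,2]<.135)&(d>0));m[:215]=0;m[260:]=0;m[:,:300]=0;m[:,:300]=0;m[:,345:]=0
q=C[m];u=q[:,:2]@xc;v=q[:,:2]@yc
for lo in(.5,2,5):print("x",np.percentile(u,[lo,100-lo]).round(4),"y",np.percentile(v,[lo,100-lo]).round(4))
for z0 in(.100,.105,.11,.115,.12):
    k=(abs(q[:,2]-z0)<.0025);print(z0,k.sum(),u[k].mean().round(4) if k.any() else"",v[k].mean().round(4) if k.any() else "", (v[k].max()-v[k].min()).round(4) if k.any() else "")
# ray casts: tab corners: top edge (front end) crop y~127 -> high front edge at z~.1165..; side edges at x 283,405 crop
f=lambda x,y:((x+.5)/4-.5+235,(y+.5)/2.85-.5+175)
for nm,x,y,z in(("TL",284,130,.115),("TR",405,130,.115),("BL",285,205,.100),("BR",399,205,.100),("postL",232,530,.091),("postR",397,533,.091),("big",312,565,.091)):
    P=onplane(M,*f(x,y),z);print(nm,P.round(4),"xc",(P[:2]@xc).round(4),"yc",(P[:2]@yc).round(4), C[int(f(x,y)[1]),int(f(x,y)[0])].round(3))
# deck frame extents
Z=C[...,2];deck=(np.abs(Z-.085)<.005)&(p.min(2)>150)&(d>0);U=C[deck][:,:2]@xc;V=C[deck][:,:2]@yc;print("deck x",np.percentile(U,[.5,99.5]).round(4),"y",np.percentile(V,[.5,99.5]).round(4))
# lid top circle centre
lid=(Z>.093)&(Z<.135)&~m&(d>0)&(C[...,0]>.43)&(C[...,0]<.62)&(abs(C[...,:2]@yc-v.mean())<.08);U=C[lid][:,:2]@xc;V=C[lid][:,:2]@yc;print("lid",np.percentile(U,[1,99]).round(4),np.percentile(V,[1,99]).round(4),Z[lid].max())
E
```

```text
x [0.5446 0.5739] y [-0.0894 -0.0649]
x [0.5449 0.5731] y [-0.0893 -0.0654]
x [0.5453 0.5722] y [-0.0885 -0.0662]
0.1 57 0.5722 -0.0778 0.0247
0.105 89 0.5686 -0.0771 0.0245
0.11 46 0.5625 -0.0783 0.0247
0.115 64 0.5547 -0.0775 0.0243
0.12 326 0.5492 -0.0776 0.0241
TL [ 0.4297 -0.3486  0.115 ] xc 0.546 yc -0.0899 [ 0.435 -0.354  0.086]
TR [ 0.441  -0.3263  0.115 ] xc 0.5448 yc -0.0649 [ 0.447 -0.329  0.087]
BL [ 0.4539 -0.362   0.1   ] xc 0.5737 yc -0.0895 [ 0.454 -0.363  0.098]
BR [ 0.4655 -0.3392  0.1   ] xc 0.5724 yc -0.0641 [ 0.466 -0.34   0.096]
postL [ 0.5587 -0.4329  0.091 ] xc 0.6998 yc -0.0992 [ 0.555 -0.431  0.096]
postR [ 0.579  -0.3957  0.091 ] xc 0.699 yc -0.0569 [ 0.575 -0.395  0.096]
big [ 0.5812 -0.4214  0.091 ] xc 0.7136 yc -0.0781 [ 0.381 -0.307  0.384]
deck x [0.5314 0.6989] y [-0.1454 -0.0114]
lid [0.5587 0.6981] [-0.1293 -0.0252] 0.12084208845337517
```

```bash
sed -i 's/^YC=.*/YC=np.radians(-29.5)/; s/OFF=.0575/OFF=.0525/' feas_lib.py; cat >> feas_lib.py <<'E'
TAB=np.array([.4441,-.3426,.113]);_xc=np.array([np.cos(YC),np.sin(YC),0]);HIN=TAB+.145*_xc-[0,0,.022]
def tabpt(deg):
    b=np.radians(8.63+deg);return HIN+.1467*(-np.cos(b)*_xc+np.sin(b)*np.array([0,0,1]))
E
python3 - <<'E'
from feas_lib import *
print(HIN,tabpt(0),tabpt(60));print(rel(*tabpose(TAB+[0,0,.04])),rel(*tabpose(TAB)))
w=np.load("pics/w14.npz");M=model("wrist",{"eef_pos":w["pos"],"tcp_rot":w["rot"]});C=cloud(M,w["d"]);L=(C-TAB);u=L@_xc;v=L@np.array([-_xc[1],_xc[0],0])
for lo,hi in((-30,-14),(14,30)):
  for x in range(-12,24,4):
    m=(v>lo/1e3)&(v<hi/1e3)&(abs(u-x/1e3)<.002);print((lo,hi),x,(np.percentile(C[m][:,2],[50,95])*1000).round(0),end="; ")
  print()
E
```

```text
[ 0.57030158 -0.41400142  0.091     ] [ 0.44406601 -0.34258077  0.11301278] [ 0.52377593 -0.38767847  0.2276139 ]
(array([ 0.13, 10.5 , -0.53]), array([-0.22,  2.72, -0.16])) (array([ 0.14, 14.5 , -0.55]), array([-0.22,  2.72, -0.16]))Traceback (most recent call last):
  File "<stdin>", line 3, in <module>
NameError: name '_xc' is not defined
```

```bash
python3 - <<'E'
from feas_lib import *
xc=np.array([np.cos(YC),np.sin(YC),0])
w=np.load("pics/w14.npz");M=model("wrist",{"eef_pos":w["pos"],"tcp_rot":w["rot"]});C=cloud(M,w["d"]);L=(C-TAB);u=L@xc;v=L@np.array([-xc[1],xc[0],0])
for lo,hi in((-30,-15),(15,30)):
  for x in range(-12,24,4):
    m=(v>lo/1e3)&(v<hi/1e3)&(abs(u-x/1e3)<.002);print((lo,hi),x,(np.percentile(C[m][:,2],[50,95])*1000).round(0),end="; ")
  print()
E
```

```text
(-30, -15) -12 [296. 336.]; (-30, -15) -8 [271. 334.]; (-30, -15) -4 [265. 283.]; (-30, -15) 0 [264. 281.]; (-30, -15) 4 [262. 281.]; (-30, -15) 8 [260. 281.]; (-30, -15) 12 [ 85. 274.]; (-30, -15) 16 [89. 94.]; (-30, -15) 20 [95. 99.]; 
(15, 30) -12 [316. 336.]; (15, 30) -8 [269. 283.]; (15, 30) -4 [265. 282.]; (15, 30) 0 [263. 281.]; (15, 30) 4 [260. 281.]; (15, 30) 8 [250. 281.]; (15, 30) 12 [85. 89.]; (15, 30) 16 [89. 95.]; (15, 30) 20 [94. 98.];
```

Emit:
play_rows(
  steps=[
    {"claw":4.5,"tx":0.1,"ty":2.5,"tz":-0.3,"ax":-0.1,"ay":1.4,"az":-0.1},
    {"claw":4.5,"tx":0.1,"ty":5,"tz":-0.5,"ax":-0.2,"ay":2.7,"az":-0.2},
    {"claw":4.5,"tx":0.1,"ty":7.5,"tz":-0.5,"ax":-0.2,"ay":2.7,"az":-0.2},
    {"claw":4.5,"tx":0.1,"ty":9.5,"tz":-0.5,"ax":-0.2,"ay":2.7,"az":-0.2},
    {"claw":4.5,"tx":0.1,"ty":10.5,"tz":-0.5,"ax":-0.2,"ay":2.7,"az":-0.2},
    {"claw":4.5,"tx":0.1,"ty":10.5,"tz":-0.5,"ax":-0.2,"ay":2.7,"az":-0.2},
  ],
  grip_force=25,
)

```text
time: 14.25
eef_pos: [0.4431, -0.3412, 0.0984]
tcp_rot: [-0.683, 0.18, -0.179, 0.685]
contact_force: [-0.1, 0.7, -0.2]
opening: 0.526
```

```bash
python3 log.py; python3 - <<'E'
from feas_lib import *
print(rel(*tabpose(TAB)))
s=ctrl.get_state();p,d=cams.read_camera("wrist");np.savez("pics/w15.npz",p=p,d=d,pos=s["eef_pos"],rot=s["tcp_rot"])
cv2.imwrite("pics/w15.png",p);M=model("wrist",s);C=cloud(M,d);T=R.from_quat(s["tcp_rot"]).as_matrix();L=(C-s["eef_pos"])@T
m=(d>0)&(abs(L[...,0])<.014)&(abs(L[...,2])<.04)&(abs(L[...,2])>.016)&(L[...,1]>-.1)&(C[...,2]>.128)
for sg in(-1,1):
    q=L[m&(np.sign(L[...,2])==sg)];print(sg,len(q),np.percentile(q[:,1],99.5).round(4),np.percentile(abs(q[:,2]),1).round(4))
M=model("wrist",s);print(proj(M,TAB))
q=C[(p.max(2)<75)&(d>0)&(C[...,2]>.095)&(C[...,2]<.127)&(abs(C[...,0]-.447)<.03)&(abs(C[...,1]+.342)<.03)]
xc=np.array([np.cos(YC),np.sin(YC),0]);yc=np.array([-xc[1],xc[0],0]);print("tab rel y",np.percentile((q-TAB)@yc,[1,99]).round(4),"x",np.percentile((q-TAB)@xc,[1,99]).round(4),q[:,2].max())
E
```

```text
14.25 [-0.838  0.136  1.941  0.     1.068 -1.895] [ 0.4431 -0.3412  0.0984] [-0.1  0.7 -0.2] 0.526
[[ 0.871 -0.002  0.491]
 [-0.491  0.002  0.871]
 [-0.003 -1.     0.001]]
(array([ 0.17,  3.79, -0.08]), array([-0.06,  0.07, -0.16]))
-1 4084 -0.0399 0.0228
1 4356 -0.0401 0.0216
[325.28375438 283.56649569]
tab rel y [-0.0121  0.0125] x [-0.0113  0.0182] 0.12326268498830659
```

View pics/w15.png

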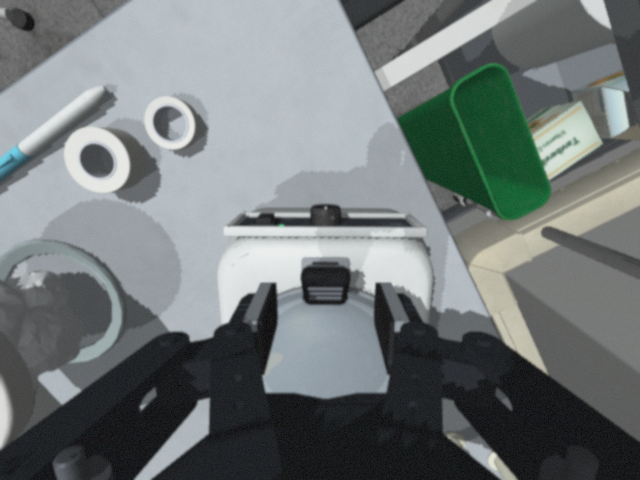

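Emit:
play_rows(
  steps=[
    {"claw":4.5,"tx":0.1,"ty":1.2,"tz":-0.1,"ax":0,"ay":0,"az":0},
    {"claw":4.5,"tx":0.2,"ty":2.4,"tz":-0.1,"ax":0,"ay":0,"az":0},
    {"claw":4.5,"tx":0.2,"ty":3.4,"tz":-0.1,"ax":0,"ay":0,"az":0},
    {"claw":4.5,"tx":0.2,"ty":4,"tz":-0.1,"ax":0,"ay":0,"az":0},
    {"claw":4.5,"tx":0.2,"ty":4,"tz":-0.1,"ax":0,"ay":0,"az":0},
    {"claw":3.5,"tx":0.2,"ty":4,"tz":-0.1,"ax":0,"ay":0,"az":0},
    {"claw":2,"tx":0.2,"ty":4,"tz":-0.1,"ax":0,"ay":0,"az":0},
    {"claw":1.8,"tx":0.2,"ty":4,"tz":-0.1,"ax":0,"ay":0,"az":0},
    {"claw":1.8,"tx":0.2,"ty":4,"tz":-0.1,"ax":0,"ay":0,"az":0},
    {"claw":1.8,"tx":0.2,"ty":4,"tz":-0.1,"ax":0,"ay":0,"az":0},
    {"claw":1.8,"tx":0.2,"ty":4,"tz":-0.1,"ax":0,"ay":0,"az":0},
  ],
  grip_force=25,
)

```text
time: 15.22
eef_pos: [0.4469, -0.3437, 0.0623]
tcp_rot: [-0.683, 0.179, -0.182, 0.684]
contact_force: [3.0, 5.4, 0.2]
opening: 0.298
```

```bash
python3 log.py; python3 - <<'E'
from feas_lib import *
print(rel(*tabpose(TAB)))
s=ctrl.get_state();p,d=cams.read_camera("wrist");cv2.imwrite("pics/w16.png",p[200:440,180:480])
p,d=cams.read_camera("side");cv2.imwrite("pics/s16.png",cv2.resize(p[100:230,270:430],None,fx=4.8,fy=4.5))
xc=np.array([np.cos(YC),np.sin(YC),0])
Rm=R.from_quat(s["tcp_rot"]).as_matrix()
for a in(5,10,15,20,30,40,50,60):
    D=tabpt(a)-tabpt(0);print(a,(Rm.T@D*100).round(2))
E
```

```text
15.22 [-0.837  0.19   1.954  0.005  0.995 -1.895] [ 0.4469 -0.3437  0.0623] [3.  5.4 0.2] 0.298
[[ 0.87   0.005  0.493]
 [-0.493  0.     0.87 ]
 [ 0.004 -1.     0.003]]
(array([-0.29,  0.18, -0.05]), array([-0.15, -0.04,  0.23]))
5 [ 0.25 -1.25  0.  ]
10 [ 0.61 -2.48  0.01]
15 [ 1.08 -3.67  0.01]
20 [ 1.65 -4.82  0.01]
30 [ 3.07 -6.94  0.02]
40 [ 4.84 -8.79  0.03]
50 [  6.91 -10.3    0.03]
60 [  9.2  -11.42   0.04]
```

View pics/w16.png

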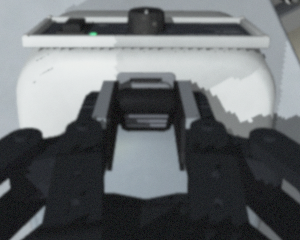

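View pics/s16.png

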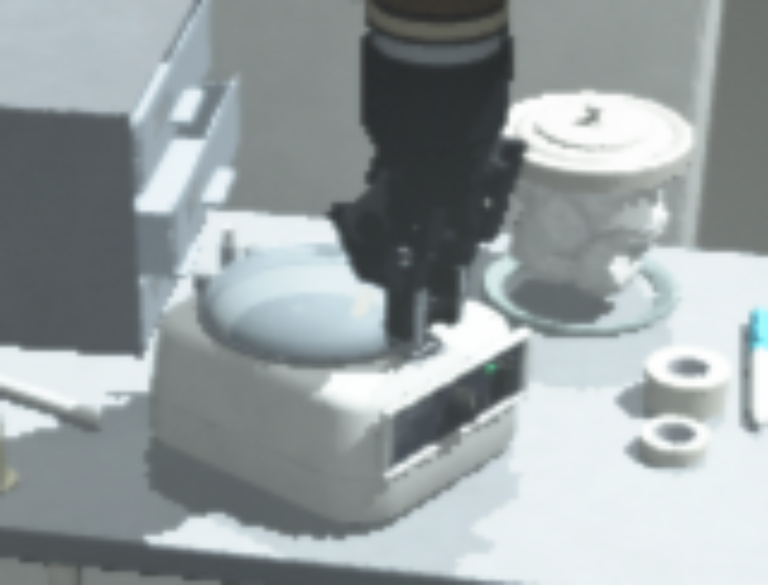

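Emit:
play_rows(
  steps=[
    {"claw":1.8,"tx":0.1,"ty":-0.6,"tz":0.05,"ax":0,"ay":0,"az":0},
    {"claw":1.8,"tx":0.25,"ty":-1.25,"tz":0.05,"ax":0,"ay":0,"az":0},
    {"claw":1.8,"tx":0.4,"ty":-1.85,"tz":0.05,"ax":0,"ay":0,"az":0},
    {"claw":1.8,"tx":0.6,"ty":-2.5,"tz":0.05,"ax":0,"ay":0,"az":0},
    {"claw":1.8,"tx":0.85,"ty":-3.1,"tz":0.05,"ax":0,"ay":0,"az":0},
    {"claw":1.8,"tx":1.1,"ty":-3.7,"tz":0.05,"ax":0,"ay":0,"az":0},
    {"claw":1.8,"tx":1.35,"ty":-4.25,"tz":0.05,"ax":0,"ay":0,"az":0},
    {"claw":1.8,"tx":1.65,"ty":-4.8,"tz":0.05,"ax":0,"ay":0,"az":0},
    {"claw":1.8,"tx":1.65,"ty":-4.8,"tz":0.05,"ax":0,"ay":0,"az":0},
  ],
)

```text
time: 16.07
eef_pos: [0.4614, -0.352, 0.1111]
tcp_rot: [-0.684, 0.178, -0.181, 0.684]
contact_force: [3.8, 3.3, -4.0]
opening: 0.297
```

```bash
python3 log.py; python3 - <<'E'
from feas_lib import *
s=ctrl.get_state();p,d=cams.read_camera("wrist");cv2.imwrite("pics/w17.png",p[200:440,180:480])
p,d=cams.read_camera("side");cv2.imwrite("pics/s17.png",cv2.resize(p[100:230,270:430],None,fx=4.8,fy=4.5))
E
```

```text
16.07 [-0.828  0.162  1.886  0.003  1.09  -1.886] [ 0.4614 -0.352   0.1111] [ 3.8  3.3 -4. ] 0.297
[[ 0.871  0.004  0.492]
 [-0.492 -0.001  0.871]
 [ 0.004 -1.     0.001]]
```

View pics/w17.png

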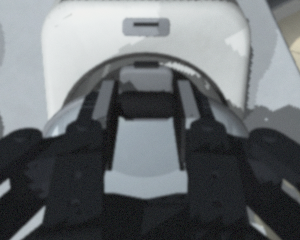

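View pics/s17.png

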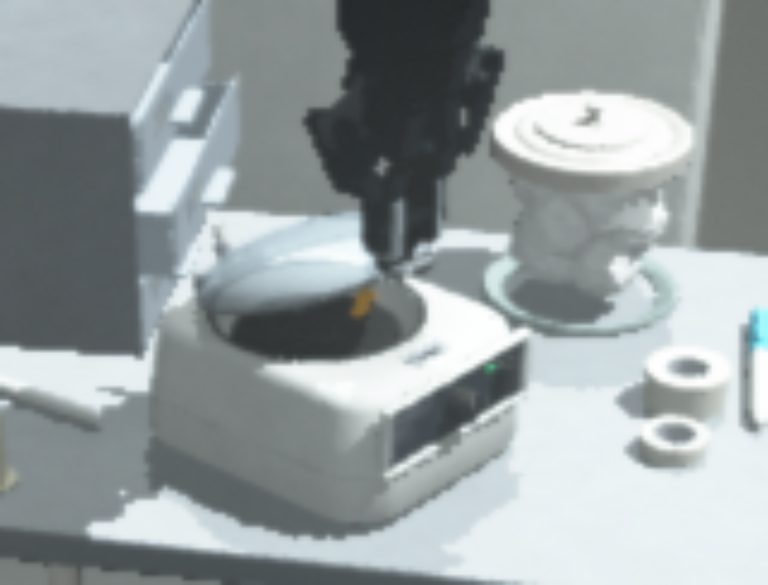

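Emit:
play_rows(
  steps=[
    {"claw":1.8,"tx":0.3,"ty":-0.55,"tz":0,"ax":0,"ay":0,"az":0},
    {"claw":1.8,"tx":0.67,"ty":-1.1,"tz":0,"ax":0,"ay":0,"az":0},
    {"claw":1.8,"tx":1.05,"ty":-1.6,"tz":0,"ax":0,"ay":0,"az":0},
    {"claw":1.8,"tx":1.42,"ty":-2.12,"tz":0,"ax":0,"ay":0,"az":0},
    {"claw":1.8,"tx":1.85,"ty":-2.6,"tz":0,"ax":0,"ay":0,"az":0},
    {"claw":1.8,"tx":2.27,"ty":-3.08,"tz":0,"ax":0,"ay":0,"az":0},
    {"claw":1.8,"tx":2.7,"ty":-3.55,"tz":0,"ax":0,"ay":0,"az":0},
    {"claw":1.8,"tx":3.19,"ty":-3.97,"tz":0,"ax":0,"ay":0,"az":0},
    {"claw":1.8,"tx":3.19,"ty":-3.97,"tz":0,"ax":0,"ay":0,"az":0},
  ],
)

```text
time: 16.92
eef_pos: [0.489, -0.3678, 0.1504]
tcp_rot: [0.684, -0.178, 0.181, -0.684]
contact_force: [3.5, 5.4, -4.3]
opening: 0.299
```

```bash
python3 log.py; python3 - <<'E'
from feas_lib import *
s=ctrl.get_state();p,d=cams.read_camera("wrist");cv2.imwrite("pics/w18.png",p[200:440,180:480])
E
```

```text
16.92 [-0.811  0.187  1.78   0.002  1.171 -1.869] [ 0.489  -0.3678  0.1504] [ 3.5  5.4 -4.3] 0.299
[[ 0.871  0.004  0.492]
 [-0.492 -0.001  0.871]
 [ 0.004 -1.     0.001]]
```

View pics/w18.png

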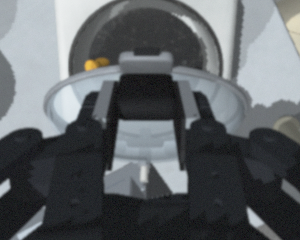

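Emit:
play_rows(
  steps=[
    {"claw":1.8,"tx":0.5,"ty":-0.4,"tz":0.05,"ax":0,"ay":0,"az":0},
    {"claw":1.8,"tx":1,"ty":-0.8,"tz":0.05,"ax":0,"ay":0,"az":0},
    {"claw":1.8,"tx":1.52,"ty":-1.17,"tz":0.05,"ax":0,"ay":0,"az":0},
    {"claw":1.8,"tx":2.07,"ty":-1.51,"tz":0.05,"ax":0,"ay":0,"az":0},
    {"claw":1.8,"tx":2.62,"ty":-1.83,"tz":0.05,"ax":0,"ay":0,"az":0},
    {"claw":1.8,"tx":3.19,"ty":-2.11,"tz":0.05,"ax":0,"ay":0,"az":0},
    {"claw":1.8,"tx":3.78,"ty":-2.39,"tz":0.05,"ax":0,"ay":0,"az":0},
    {"claw":1.8,"tx":4.2,"ty":-2.57,"tz":0.05,"ax":0,"ay":0,"az":0},
    {"claw":1.8,"tx":4.36,"ty":-2.63,"tz":0.05,"ax":0,"ay":0,"az":0},
    {"claw":1.8,"tx":4.36,"ty":-2.63,"tz":0.05,"ax":0,"ay":0,"az":0},
    {"claw":1.8,"tx":4.36,"ty":-2.63,"tz":0.05,"ax":0,"ay":0,"az":0},
  ],
)

```text
time: 17.88
eef_pos: [0.5266, -0.3895, 0.1766]
tcp_rot: [0.685, -0.178, 0.181, -0.683]
contact_force: [1.0, 5.1, -5.2]
opening: 0.294
```

```bash
python3 log.py; python3 - <<'E'
from feas_lib import *
s=ctrl.get_state();xc=np.array([np.cos(YC),np.sin(YC),0]);yc=np.array([-xc[1],xc[0],0])
T=R.from_quat(s["tcp_rot"]).as_matrix();G=s["eef_pos"]+T@[0,-.0525,0]
r=G-HIN;print("grip rel hinge x",(r@xc).round(4),"z",r[2].round(4),"rad",np.hypot(r@xc,r[2]).round(4),"ang",(np.degrees(np.arctan2(r[2],-(r@xc)))-8.63).round(1))
for n in("wrist","side","top"):
    p,d=cams.read_camera(n);np.savez(f"pics/{n}19.npz",p=p,d=d,pos=s["eef_pos"],rot=s["tcp_rot"])
    if n=="wrist":cv2.imwrite("pics/w19.png",p)
    if n=="side":cv2.imwrite("pics/s19.png",cv2.resize(p[100:230,270:430],None,fx=4.8,fy=4.5));cv2.imwrite("pics/s19f.png",p)
    if n=="top":cv2.imwrite("pics/t19.png",p)
E
```

```text
17.88 [-0.792  0.255  1.649  0.     1.233 -1.849] [ 0.5266 -0.3895  0.1766] [ 1.   5.1 -5.2] 0.294
[[ 0.871  0.003  0.492]
 [-0.492 -0.003  0.871]
 [ 0.004 -1.    -0.001]]
grip rel hinge x -0.0503 z 0.1381 rad 0.1469 ang 61.4
```

View pics/w19.png

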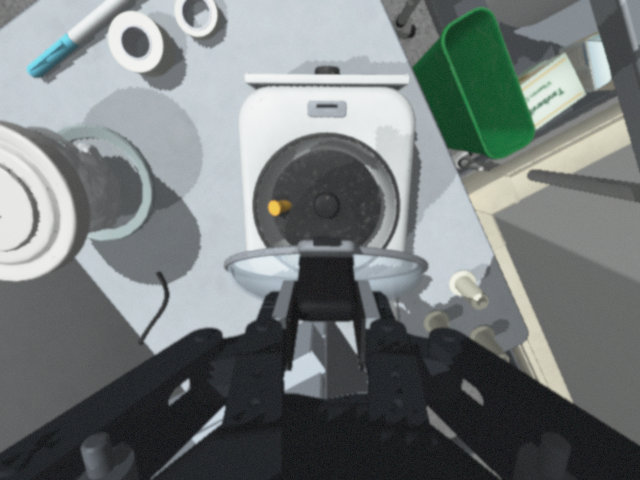

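View pics/s19.png

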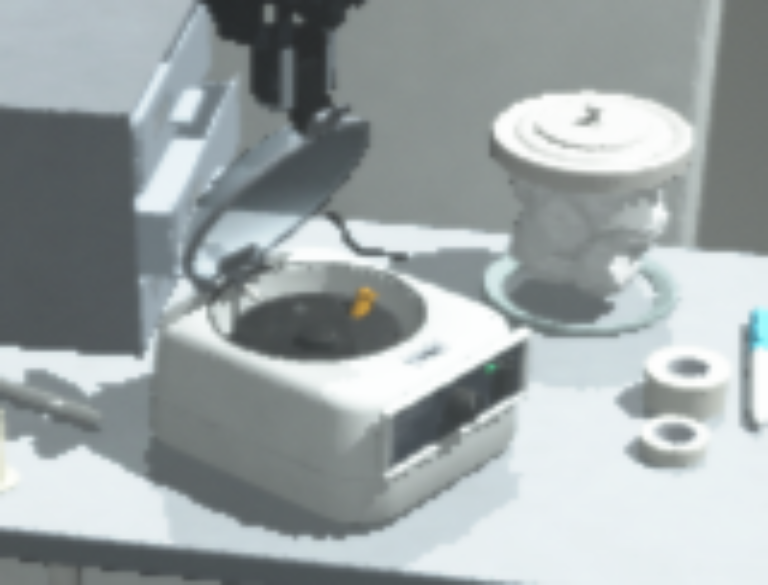

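View pics/t19.png

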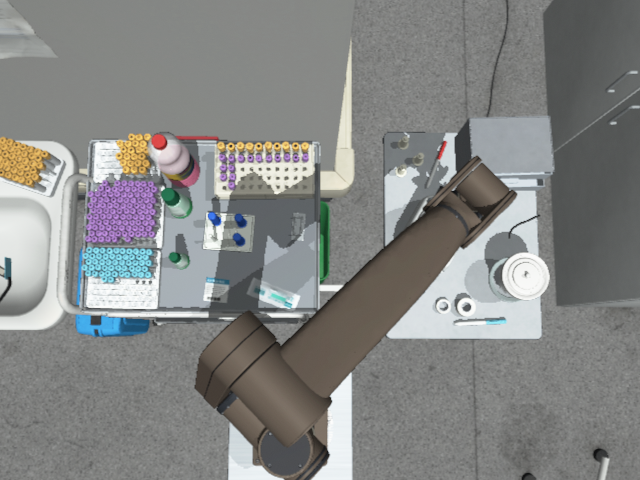

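```bash
python3 - <<'E'
from feas_lib import *
xc=np.array([np.cos(YC),np.sin(YC),0]);yc=np.array([-xc[1],xc[0],0])
for n in("wrist","side"):
    w=np.load(f"pics/{n}19.npz");M=model(n,{"eef_pos":w["pos"],"tcp_rot":w["rot"]});C=cloud(M,w["d"]);L=C-HIN
    u,v,z=L@xc,L@yc,L[...,2]
    m=(w["d"]>0)&(abs(v)<.085)&(u>-.09)&(u<.03)&(z>.01)&(z<.15)
    if n=="wrist":m&=(abs(v)>.04)
    a=np.degrees(np.arctan2(z[m],-u[m]));print(n,m.sum(),np.percentile(a,[2,5,25,50,75,95]).round(1))
    r=np.hypot(z[m],u[m])
    for lo in(.04,.06,.08,.1,.12):
        k=(r>lo)&(r<lo+.02);print("  r",lo,k.sum(),np.percentile(a[k],[2,10,50,90]).round(1) if k.sum()>5 else"")
# tab orientation/position in wrist view
w=np.load("pics/wrist19.npz");M=model("wrist",{"eef_pos":w["pos"],"tcp_rot":w["rot"]})
for a in(55,60,65):
    b=np.radians(a);P=HIN+.140*(-np.cos(b)*xc+np.sin(b)*np.array([0,0,1]));print(a,"rim front proj",proj(M,P).round(1))
# check gauze/parked/bottle unchanged top view
a=cv2.imread("pics/top0.png");b=np.load("pics/top19.npz")["p"]
for nm,(x0,y0,x1,y1) in dict(gauze=(203,275,230,303),bottle=(160,185,195,220),parked=(205,210,250,228)).items():
    d=np.abs(cv2.cvtColor(a[y0:y1,x0:x1],6).astype(float)-cv2.cvtColor(b[y0:y1,x0:x1],6));print(nm,d.mean().round(1))
    ga=cv2.Canny(a[y0:y1,x0:x1],60,150);gb=cv2.Canny(b[y0:y1,x0:x1],60,150);print(cv2.phaseCorrelate(ga.astype(np.float32),gb.astype(np.float32)))
q=b;M=model("top");C=cloud(M,np.load("pics/top19.npz")["d"]);bm=cv2.inRange(cv2.cvtColor(q,cv2.COLOR_BGR2HSV),(105,120,40),(128,255,255))
k,l,s,c=cv2.connectedComponentsWithStats(bm)
for i in range(1,k):
    if s[i,4]>40:print(s[i],c[i].round(1))
E
```

```text
wrist 1807 [55.9 56.3 57.7 60.4 63.4 67.5]
  r 0.04 0 
  r 0.06 54 [56.6 57.1 68.2 70.7]
  r 0.08 656 [56.4 57.4 63.4 67.3]
  r 0.1 1095 [55.9 56.5 59.1 62.9]
  r 0.12 2 
side 984 [47.1 52.4 58.3 64.7 72.1 88.2]
  r 0.04 136 [51.  54.4 70.3 81.4]
  r 0.06 107 [54.  55.  63.2 73. ]
  r 0.08 78 [54.9 55.8 60.5 65.7]
  r 0.1 83 [55.7 56.1 59.5 65.1]
  r 0.12 117 [55.9 56.4 58.9 63.8]
55 rim front proj [327.3 233.9]
60 rim front proj [327.3 259.6]
65 rim front proj [327.2 286.6]
gauze 46.7
((0.2502619899378651, 0.16457889668273396), 0.5543383068508572)
bottle 14.9
((0.1018835883339122, -0.0030706875586048454), 0.9770545429653592)
parked 35.9
((0.2896587161461568, -0.4040632547844947), 0.7423494197704174)
[208 212  13  14 116] [214.2 218.4]
[235 214  12  14 108] [240.2 220.3]
[233 233  12  13 102] [238.6 239.3]
```

Emit:
play_rows(
  steps=[
    {"claw":1.8,"tx":0,"ty":0,"tz":0,"ax":0,"ay":0,"az":0},
    {"claw":1.8,"tx":0,"ty":0,"tz":0,"ax":0,"ay":0,"az":0},
    {"claw":1.8,"tx":0,"ty":0,"tz":0,"ax":0,"ay":0,"az":0},
    {"claw":1.8,"tx":0,"ty":0,"tz":0,"ax":0,"ay":0,"az":0},
  ],
)

```text
time: 18.37
eef_pos: [0.5266, -0.3895, 0.1765]
tcp_rot: [0.685, -0.178, 0.181, -0.683]
contact_force: [1.9, 4.3, -4.7]
opening: 0.299
```

```bash
python3 log.py; python3 - <<'E'
from plant import ctrl
print(ctrl.sign_off())
E
```

```text
18.37 [-0.792  0.255  1.65   0.     1.232 -1.849] [ 0.5266 -0.3895  0.1765] [ 1.9  4.3 -4.7] 0.299
[[ 0.871  0.003  0.492]
 [-0.492 -0.003  0.871]
 [ 0.004 -1.    -0.001]]
the job is handed in; nothing more can be done
None
```

I put the blue sleeve mouth down on the front right peg and let it go. Then I lifted the centrifuge lid by its black tab to about 60° and handed the job in at 18.4 s, still holding the lid.

**Sleeve:** It met the peg's top with about 14 N and I backed off before opening the fingers. After release its closed end measured 105–108 mm above the surface, against 104 mm expected, and both parked sleeves read the same. It stands upright to within about 1°.

**Lid:** The grip point works out at 61.4°. The rim seen in the side and wrist cameras reads about 56°, or roughly 58–59° if the rim sits a little below the hinge line when shut. These two disagree by about 3°, but the lid is well short of its stop. The pose and grip were steady over the last half second, with about 5 N pulling down on the tool and 4–5 N sideways along the jaws.

**Left alone:** The last overhead picture shows the parked sleeves and the green bottle where they started. The gauze pack showed under half a pixel of shift, but that comparison was weak because the arm's shadow had moved.

**First grasp missed:** Both cameras showed the fingertips about 40 mm short of the reported TCP, so the fingers closed just above the sleeve. The sleeve had not moved. I corrected for the 40 mm and used it for every grasp after that.

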